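# Load the crimp-press changeover tray

## Robot

A 7-joint arm with a two-finger parallel gripper is mounted at the origin on the work surface. World frame = base frame: x ahead of the robot, y to its left, z up, the work surface at z = 0. Lengths are in m, angles in rad, forces in N, time in s.
With the tool pointing down it reaches from about 0.4 to 0.85 m from the base axis. Payload 10.4 kg.
Tool frame: the origin (TCP) lies midway between the tips of the shut fingers; the grasp point (between the pads) lies 19 mm behind it; z points along the fingers, y is the line along which they close (so a half turn about z gives the same grasp; the last joint's range is limited). The gripper opens to 87 mm and grips with 3 to 60 N. Pads are 19 mm wide; open, the fingers measure 117 mm over their backs; the gripper's body (75 mm by 190 mm) begins 51 mm behind the grasp point.
Start: joints at [-1.123, 0.332, -0.065, 1.46, 0.022, 1.35, -0.088], TCP at [0.283, 0.557, 0.187] pointing down, gripper open.
Joint ranges: [-2.6, 2.6], [-0.5, 2.12], [-1.47, 1.34], [0.16, 2.42], [-1.27, 4.41], [0.06, 2.06], [-2.6, 2.6]. Speed limits (rad/s): [2.22, 2.22, 2.79, 2.79, 3.14, 3.14, 3.14].

## Interface

Orientations are given as a unit quaternion [x, y, z, w].
In Python, from bench import r gives the robot as it stands.
- The arm moves only by the tool arm_command, never from a script. Its argument "moves" is one flat list of numbers, 4 for each row, row after row: the shift along the tool's x, y, z in cm, then the turn about the tool's z in degrees. A call has 1 to 12 rows; each row shifts and turns the commanded pose from where the row before left it, along the tool's axes as they then stand; what a row does not reach is not made up. A row lasts 1/12 s, in which the tool goes at most 41.7 mm and 7.16 degrees, less where a joint would pass 70% of its speed; a pose out of reach is approached as far as the arm can. A call with a gripper value outside its range is refused whole. "fingers" is the opening in per cent of the stroke, from 0 (shut) to 100 (fully open), set as the call begins (left out, the last holds). The fingers move at their own pace and stop on an object; "squeeze" is the grip in N (left out, the last holds). Time passes only in rows, so rows that do not move let the fingers close. It gives the time, the measured TCP pose, the force, the opening and the grip force at its end, in the units of the state.
- r.read_state(): the state, without advancing time (a new reading comes with each control period).
- r.camera(name): name is "scene" or "side" or "wrist"; returns the picture (400x640x3 uint8, red, green, blue); there is no depth.
- r.camera_info(name): a dict with "fx", "fy", "cx", "cy" (pixels), "origin" and "attitude" of the camera in the world. Camera axes: x right, y up, looking along -z (the intrinsics and any distortion apply to the point x, -y, -z); pixel columns grow to the right and rows downward; lengths in m; the calibration is good to about 2 mm. A picture is of the moment at which its call begins: read the wrist's pose just before it. camera_info takes no time and is no camera call; for the wrist camera it gives the pose at the moment of the call.
- r.close_job(): hands the job in; it is judged then, once.
The state is a dict: "time": time; "joint_positions": joint angles; "joint_vel": joint speeds; "joint_torque": joint torques, N m; "ee_pos": TCP position; "eef_rot": TCP orientation; "ft_force": force on the tool from outside, world axes, zero at the start; "torque": the same for the moment, N m; "width": finger opening in m; "grip_force": force on a finger pad.
Only numpy, scipy, OpenCV 4.12 (cv2) and the standard library are available. Lean on these libraries where they do the work, as an engineer would, in place of code of your own. Each camera call takes 0.05 s, during which the arm holds its last target. There are 200 camera calls.

## Task

Collect the crimping press's tool set into the dark tray: stand the ridged steel anvil in the oblong recess, the narrow guide rail in the long recess, the square stemmed die in the square recess and the studded brass adjusting nut in the round recess, each upright and flat on the floor of its recess. Leave the steel block with a hole in its top and the brass bush with an open bore where they are: they belong to another press.

Things in the scene. Friction and masses are not known exactly. Their poses are not given: they have to be found in the camera images.
- anvil_mid (a point): Anvil: upright steel block, 46 mm long (x) by 28 mm wide (y) by 50 mm tall, with a darker ridge 8 mm wide and 10 mm high along the whole length of its top; about 0.5 kg. This point is its centre axis, 25 mm above its underside (half-way up the 50 mm body); z up.
- rail_mid (a point): Guide rail: narrow steel bar standing on edge, 66 mm long (x) by 20 mm wide (y) by 50 mm tall, with two small dark screw holes in its top; about 0.5 kg. This point is its centre axis, 25 mm above its underside (half-way up the 50 mm body); z up.
- die_mid (a point): Die: square steel block, 34 x 34 mm and 50 mm tall, with a round stem 18 mm across and 20 mm high on the middle of its top; about 0.46 kg. This point is its centre axis, 25 mm above its underside (half-way up the 50 mm body); z up.
- nut_mid (a point): Adjusting nut: knurled brass cylinder, 37 mm across and 50 mm tall, with a steel stud 11 mm across and 14 mm high on the middle of its top; about 0.4 kg. This point is its centre axis, 25 mm above its underside (half-way up the 50 mm body); z up.
- bored_block_mid (a point): Bored block, look-alike of the anvil: same size and steel (46 x 28 x 50 mm), but a flat top with a dark round hole 16 mm wide and no ridge. It does not belong to the set. This point is its centre axis, 25 mm above its underside (half-way up the 50 mm body); z up.
- bush_mid (a point): Brass bush, look-alike of the adjusting nut: same size (37 mm across, 50 mm tall), but with an open bore 22 mm wide in its top and no stud. It does not belong to the set. This point is its centre axis, 25 mm above its underside (half-way up the 50 mm body); z up.
- nest_oblong: Nest for the anvil: grey plate with a raised black rectangular rim around a recess 60 mm (x) by 42 mm (y). Plate 86 x 86 mm, 3 mm thick; rim 3 mm thick, 5 mm high above the plate. Origin: centre of the plate's underside (recess floor 3 mm above it); x, y along its edges, z up. The four nests lie fixed, two by two, 92 mm apart, in any arrangement, in a dark steel tray 200 x 200 mm with walls 12 mm high.
- nest_long: Nest for the guide rail: grey plate with a raised black, long narrow rectangular rim around a recess 80 mm (x) by 34 mm (y). Plate 86 x 86 mm, 3 mm thick; rim 3 mm thick, 5 mm high above the plate. Origin: centre of the plate's underside (recess floor 3 mm above it); x, y along its edges, z up.
- nest_square: Nest for the die: grey plate with a raised black square rim around a recess 48 x 48 mm. Plate 86 x 86 mm, 3 mm thick; rim 3 mm thick, 5 mm high above the plate. Origin: centre of the plate's underside (recess floor 3 mm above it); x, y along its edges, z up.
- nest_round: Nest for the adjusting nut: grey plate with a raised black round rim around a recess 50 mm across. Plate 86 x 86 mm, 3 mm thick; rim 3 mm thick, 5 mm high above the plate. Origin: centre of the plate's underside (recess floor 3 mm above it); x, y along its edges, z up.

How it is judged:
By the outcome, as a careful person would: the job done as asked, in the order asked, and still so for the second after the job is handed in, with the robot touching nothing.
It also fails if it takes over 136 s, if anything falls off the work surface, if the arm or the gripper's body presses on something with over 40 N, if the wrist force passes 120 N, or if a joint passes its speed limit or range.

## Working session

There is one attempt and no reset: what is moved stays moved. The work goes in short steps, Python scripts to look and compute and a tool call to move; the robot and the scene stay as the last step left them, time stands still between calls to the robot, and variables do not carry over. Pictures are saved under pics/ and viewed, at most 14 in all, crops included, and the job is handed in when it is done.

Besides the shell and the picture viewer there is one more tool, called after "Call:" as name(argument=value, ...), one argument or row to a line, values as JSON. arm_command: Moves the arm, as the interface text tells. Its arguments: {"type":"object","properties":{"moves":{"type":"array"},"fingers":{"type":"number"},"squeeze":{"type":"number"}},"required":["moves"]}

```bash
mkdir -p pics; ls; python3 - <<'E'
from bench import r
import cv2,numpy as np
for n in ("scene","side","wrist"):
    print(n,r.camera_info(n))
    cv2.imwrite(f"pics/{n}0.png",cv2.cvtColor(r.camera(n),cv2.COLOR_RGB2BGR))
print(r.read_state())
E
```

```text
pics
scene {'fx': 492.7460607837578, 'fy': 492.7460607837578, 'cx': 321.05091079382146, 'cy': 194.45021590084184, 'origin': array([1.15512637, 0.78785739, 0.75802834]), 'attitude': array([0.14579912, 0.43648205, 0.84289355, 0.27884853])}
side {'fx': 449.9143897539836, 'fy': 449.9143897539836, 'cx': 325.63763943677804, 'cy': 196.81593499879492, 'origin': array([ 0.25520297, -0.78578231,  0.66327896]), 'attitude': array([ 0.43614209, -0.08157555, -0.15240581,  0.88311832])}
wrist {'fx': 304.6853524706561, 'fy': 304.6853524706561, 'cx': 317.82591182317464, 'cy': 199.796446553112, 'origin': array([0.21024083, 0.59415402, 0.38400014]), 'attitude': array([-0.13083287, -0.07931801,  0.51642445,  0.84255398])}
{'time': 0.15, 'joint_positions': array([-1.1226357 ,  0.33273858, -0.06470118,  1.46068236,  0.02162018,
        1.34990853, -0.08850853]), 'joint_vel': array([ 0.00168576, -0.00071317, -0.00129027, -0.00304026,  0.00019471,
        0.00064622, -0.00143401]), 'joint_torque': array([ 4.88332407e-04, -6.23632908e+01,  2.43271101e-02, -3.90143394e+01,
       -6.14919048e-02,  3.71127028e-02,  9.19127729e-05]), 'ee_pos': array([0.28334629, 0.55674056, 0.18656085]), 'eef_rot': array([ 2.33206696e-01,  9.72427049e-01, -5.12361577e-04, -9.12024683e-05]), 'ft_force': array([0.46820477, 0.02477704, 0.06584829]), 'torque': array([ 0.0317187 ,  0.01651841, -0.04385809]), 'grip_force': 0.0, 'width': 0.08711370616928567}
```

View pics/scene0.png

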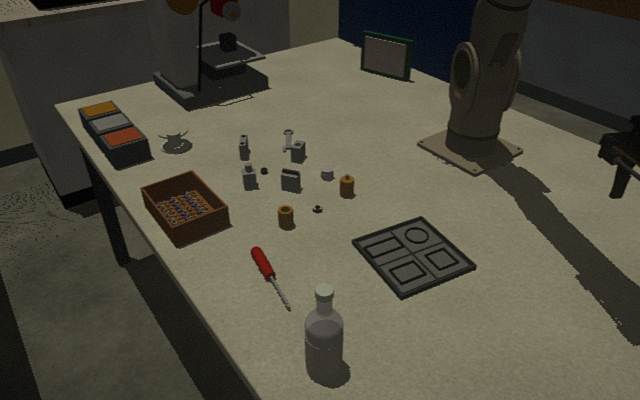

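View pics/side0.png

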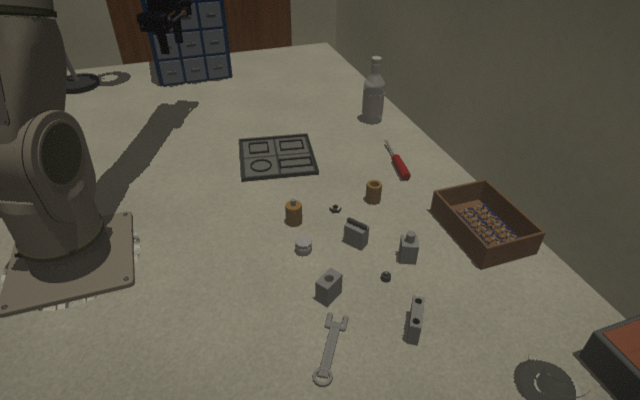

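View pics/wrist0.png

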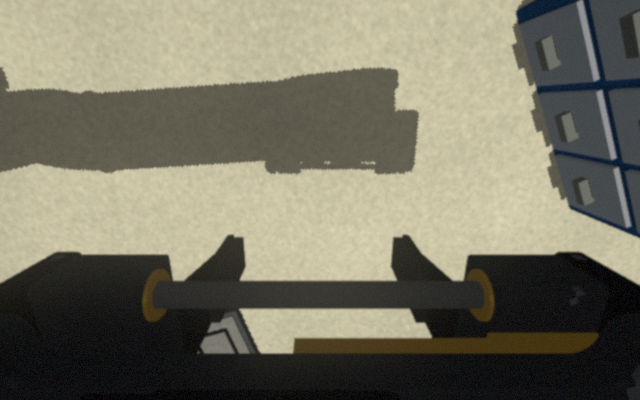

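The scene picture shows the anvil (290,178), bored block (298,150), die (249,175), rail (243,145), nut (347,183), bush (286,213) and the tray (413,255). In the side picture they are: anvil (356,230), block (328,287), die (409,247), rail (416,320), nut (293,212), bush (374,190), tray (278,157). The wrist view doesn't show any of the parts yet.

```bash
cat > h.py <<'E'
import numpy as np,cv2
from scipy.spatial.transform import Rotation as R
from bench import r
def ray(ci,u,v):
    d=np.array([(u-ci['cx'])/ci['fx'],-(v-ci['cy'])/ci['fy'],-1.])
    return np.array(ci['origin']),R.from_quat(ci['attitude']).apply(d)
def plane(ci,u,v,z):
    o,d=ray(ci,u,v); return o+d*(z-o[2])/d[2]
def proj(ci,p):
    c=R.from_quat(ci['attitude']).inv().apply(np.atleast_2d(p)-ci['origin'])
    return np.c_[ci['cx']-ci['fx']*c[:,0]/c[:,2],ci['cy']+ci['fy']*c[:,1]/c[:,2]]
def save(n,im): cv2.imwrite(n,cv2.cvtColor(im,cv2.COLOR_RGB2BGR))
def zoom(im,x,y,w,h,k): return cv2.resize(im[y:y+h,x:x+w],None,fx=k,fy=k,interpolation=cv2.INTER_CUBIC)
E
python3 - <<'E'
from h import *
sc,si=[cv2.cvtColor(cv2.imread(f"pics/{n}0.png"),cv2.COLOR_BGR2RGB) for n in("scene","side")]
a=zoom(si,270,160,170,190,3); save("pics/cside.png",a)
b=np.vstack([zoom(sc,225,130,135,70,4),zoom(sc,345,213,135,85,4)]); save("pics/cscene.png",b)
cs,cd=r.camera_info("scene"),r.camera_info("side")
P=dict(anvil=((290,172),(356,222),.055),block=((298,144),(328,276),.05),die=((249,166),(411,237),.07),rail=((243,138),(416,307),.05),nut=((347,178),(293,204),.064),bush=((286,208),(374,184),.05),tray=((413,255),(278,157),.005))
for k,(p,q,z) in P.items(): print(k,plane(cs,*p,z).round(3),plane(cd,*q,z).round(3))
E
```

```text
anvil [ 0.563 -0.142  0.055] [ 0.563 -0.14   0.055]
block [ 0.456 -0.261  0.05 ] [ 0.458 -0.257  0.05 ]
die [ 0.646 -0.211  0.07 ] [ 0.64  -0.232  0.07 ]
rail [ 0.567 -0.388  0.05 ] [ 0.576 -0.374  0.05 ]
nut [ 0.469 -0.019  0.064] [ 0.454 -0.05   0.064]
bush [ 0.656 -0.021  0.05 ] [ 0.659 -0.022  0.05 ]
tray [0.491 0.247 0.005] [0.494 0.234 0.005]
```

View pics/cside.png

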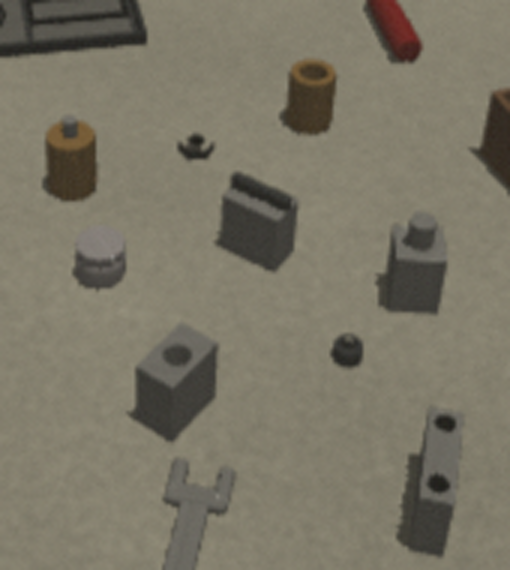

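View pics/cscene.png

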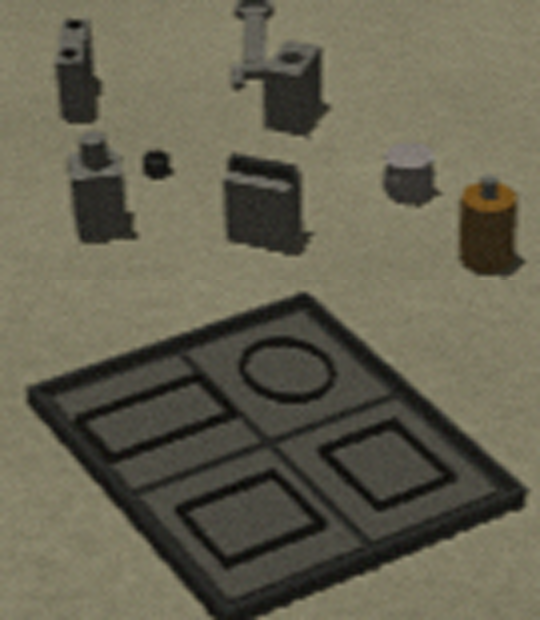

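The side crop shows the anvil ridge running (234,178)–(295,200), the rail holes at (445,423) and (438,484), the die stem top at (423,221), and the nut stud at (69,124). In the scene crop, the tray corners are (28,390), (305,294), (525,492), (225,612). The recesses are round at the top, long at the left, oblong at the bottom and square at the right.

```bash
python3 - <<'E'
from h import *
cs,cd=r.camera_info("scene"),r.camera_info("side")
S=lambda x,y,z:plane(cd,270+(x-1)/3,160+(y-1)/3,z)
A=lambda x,y,z:plane(cs,225+(x-1.5)/4,130+(y-1.5)/4,z)
B=lambda x,y,z:plane(cs,345+(x-1.5)/4,213+(y-281.5)/4,z)
def pr(n,*ps):
    ps=np.array(ps); d=ps[1]-ps[0] if len(ps)>1 else np.array([1,0,0])
    print(n,ps.mean(0)[:2].round(4),'ang',np.degrees(np.arctan2(d[1],d[0])).round(1),'len',np.hypot(*d[:2]).round(4))
pr('anvil ridge side',S(236,178,.06),S(293,200,.06)); pr('anvil ridge scene',A(232,160,.06),A(297,172,.06))
pr('anvil front bottom side',S(219,236,0),S(271,268,0)); pr('anvil scene bottom',A(228,241,0),A(301,252,0))
pr('rail side',S(445,423,.05),S(438,484,.05)); pr('rail scene',A(74,25,.05),A(69,53,.05))
pr('die side',S(423,220,.07)); pr('die scene',A(93,139,.07)); pr('die edge side',S(388,307,0),S(440,311,0)); pr('die edge scene',A(82,241,0),A(126,237,0))
pr('nut side',S(69,122,.064)); pr('nut scene',A(490,182,.064))
pr('bush side',S(313,72,.05));pr('block side',S(177,355,.05)); pr('block scene',A(292,58,.05))
L,T,Rr,Bt=B(28,390,.012),B(305,294,.012),B(525,492,.012),B(225,612,.012)
pr('LT',L,T);pr('BR',Bt,Rr);pr('TR',T,Rr);pr('LB',L,Bt);pr('tray diag',L,Rr);pr('diag2',T,Bt)
pr('round rim',B(287,370,.008));
z=.008
for n,q in dict(long=[(78,417),(200,378),(238,412),(115,457)],oblong=[(180,515),(273,473),(325,522),(230,563)],square=[(323,460),(395,423),(454,468),(380,506)]).items():
    q=[B(*p,z) for p in q]; print(n,np.mean(q,0).round(4)); pr('  a',q[0],q[1]); pr('  b',q[1],q[2]); pr('  a2',q[3],q[2])
E
```

```text
anvil ridge side [ 0.5635 -0.148 ] ang -50.8 len 0.0441
anvil ridge scene [ 0.5633 -0.1377] ang 124.9 len 0.0459
anvil front bottom side [ 0.5538 -0.1435] ang -62.5 len 0.0484
anvil scene bottom [ 0.5686 -0.1334] ang 128.9 len 0.0514
rail side [ 0.5733 -0.3809] ang -124.2 len 0.0441
rail scene [ 0.5721 -0.3813] ang 55.8 len 0.0427
die side [ 0.6449 -0.2218] ang 0.0 len 1.0
die scene [ 0.6445 -0.2195] ang 0.0 len 1.0
die edge side [ 0.6413 -0.2339] ang -25.4 len 0.0352
die edge scene [ 0.6508 -0.2053] ang 152.8 len 0.0296
nut side [ 0.4571 -0.0373] ang 0.0 len 1.0
nut scene [ 0.4601 -0.0296] ang 0.0 len 1.0
bush side [ 0.6598 -0.0209] ang 0.0 len 1.0
block side [ 0.4578 -0.2624] ang 0.0 len 1.0
block scene [ 0.4572 -0.2606] ang 0.0 len 1.0
LT [0.4769 0.1464] ang 170.8 len 0.1984
BR [0.508  0.3409] ang 170.1 len 0.1964
TR [0.3952 0.2601] ang 80.6 len 0.1982
LB [0.5898 0.2273] ang 81.2 len 0.1957
tray diag [0.4931 0.2442] ang 125.7 len 0.28
diag2 [0.4919 0.2431] ang 35.6 len 0.2777
round rim [0.437  0.2042] ang 0.0 len 1.0
long [0.5259 0.189  0.008 ]
  a [0.5236 0.1707] ang 168.4 len 0.082
  b [0.4852 0.1965] ang 84.4 len 0.0353
  a2 [0.5281 0.2072] ang 170.6 len 0.0835
oblong [0.5418 0.2807 0.008 ]
  a [0.5397 0.2592] ang 174.3 len 0.0646
  b [0.5101 0.2844] ang 83.3 len 0.0443
  a2 [0.544  0.3022] ang 172.3 len 0.0632
square [0.4505 0.2953 0.008 ]
  a [0.4494 0.2729] ang 177.1 len 0.0561
  b [0.4225 0.2969] ang 87.2 len 0.0452
  a2 [0.4516 0.3176] ang 176.1 len 0.0561
```

```bash
cat >> h.py <<'E'
def yawy(q):
    y=R.from_quat(q).apply([0,1,0]); return np.degrees(np.arctan2(y[1],y[0]))
def plan(p,yaw=None,n=None,state=None):
    """rows (cm,deg) from the present pose to TCP p with tool y at yaw (deg, mod 180)"""
    s=state or r.read_state(); d=np.array(p)-s['ee_pos']; y0=yawy(s['eef_rot'])
    t=0 if yaw is None else (yaw-y0+90)%180-90
    N=n or int(max(np.ceil(np.linalg.norm(d)/.036),np.ceil(abs(t)/6.5),1)); out=[]; res=np.zeros(3); rt=0
    for i in range(N):
        y=np.radians(y0-0+rt); ey=np.array([np.cos(y),np.sin(y),0]); ex=np.array([-ey[1],ey[0],0])
        g=d*(i+1)/N-res; c=np.round([g@ex*100,g@ey*100,-g[2]*100],1)
        a=np.round(-(t*(i+1)/N-rt),1)
        res=res+(c[0]*ex+c[1]*ey-np.array([0,0,c[2]]))/100; rt-=a; out.append([*(c+0),a+0])
    print(N,'rows; now',s['ee_pos'].round(4),round(y0,1))
    for k in range(0,N,12): print(','.join(f'{v:g}' for w in out[k:k+12] for v in w))
E
python3 - <<'E'
from h import *
cs,cd=r.camera_info("scene"),r.camera_info("side")
print('bottle',plane(cd,372,121,0),plane(cs,325,375,0),'grid cross',plane(cs,345+(268-1.5)/4,213+(440-281.5)/4,.003))
plan([.623,-.223,.22],37)
E
```

```text
bottle [0.82862568 0.35037109 0.        ] [0.83487018 0.37251076 0.        ] grid cross [0.48580374 0.23773444 0.003     ]
24 rows; now [0.2833 0.5567 0.1866] 63.0
-2.7,-2.3,-0.1,1.1,-2.8,-2.2,-0.2,1.1,-2.8,-2.1,-0.1,1.1,-2.9,-2.1,-0.2,1,-2.9,-2,-0.1,1.1,-2.9,-2,-0.1,1.1,-3,-2,-0.2,1.1,-3,-1.8,-0.1,1.1,-3,-1.8,-0.2,1.1,-3.1,-1.8,-0.1,1,-3.1,-1.7,-0.1,1.1,-3.2,-1.6,-0.2,1.1
-3.1,-1.6,-0.1,1.1,-3.2,-1.5,-0.2,1.1,-3.3,-1.5,-0.1,1.1,-3.2,-1.4,-0.1,1.1,-3.3,-1.3,-0.2,1,-3.3,-1.3,-0.1,1.1,-3.4,-1.2,-0.1,1.1,-3.3,-1.2,-0.2,1.1,-3.4,-1,-0.1,1.1,-3.4,-1.1,-0.2,1.1,-3.4,-0.9,-0.1,1,-3.4,-0.9,-0.1,1.1
```

Call:
arm_command(
  moves=[-2.7, -2.3, -0.1, 1.1, -2.8, -2.2, -0.2, 1.1, -2.8, -2.1, -0.1, 1.1, -2.9, -2.1, -0.2, 1, -2.9, -2, -0.1, 1.1, -2.9, -2, -0.1, 1.1, -3, -2, -0.2, 1.1, -3, -1.8, -0.1, 1.1, -3, -1.8, -0.2, 1.1, -3.1, -1.8, -0.1, 1, -3.1, -1.7, -0.1, 1.1, -3.2, -1.6, -0.2, 1.1],
)

```text
time: 1.15
ee_pos: [0.4538, 0.1655, 0.2041]
eef_rot: [0.342, 0.94, 0.0, -0.0]
ft_force: [0.7, 0.5, 0.5]
width: 0.087
grip_force: 0.0
```

```bash
cat > snap.py <<'E'
import sys; from h import *; import pickle
n=sys.argv[1]; ci=r.camera_info("wrist"); im=r.camera("wrist"); save(f"pics/{n}.png",im)
pickle.dump(ci,open(f"pics/{n}.pkl","wb")); s=r.read_state(); print(s['ee_pos'],yawy(s['eef_rot']),s['time'],ci['origin'])
E
python3 snap.py wtray
```

```text
[0.45708221 0.15812861 0.20471315] 49.42376388171724 1.2 [0.39112818 0.21854686 0.40165514]
```

Call:
arm_command(
  moves=[-3.1, -1.6, -0.1, 1.1, -3.2, -1.5, -0.2, 1.1, -3.3, -1.5, -0.1, 1.1, -3.2, -1.4, -0.1, 1.1, -3.3, -1.3, -0.2, 1, -3.3, -1.3, -0.1, 1.1, -3.4, -1.2, -0.1, 1.1, -3.3, -1.2, -0.2, 1.1, -3.4, -1, -0.1, 1.1, -3.4, -1.1, -0.2, 1.1, -3.4, -0.9, -0.1, 1, -3.4, -0.9, -0.1, 1.1],
)

```text
time: 2.2
ee_pos: [0.6236, -0.2236, 0.2198]
eef_rot: [0.446, 0.895, 0.0, -0.0]
ft_force: [0.6, 0.8, 0.5]
width: 0.0869
grip_force: 0.0
```

Call:
arm_command(
  moves=[0, 0, 0, 0, 0, 0, 0, 0, 0, 0, 0, 0],
)

```text
time: 2.45
ee_pos: [0.6229, -0.2219, 0.2195]
eef_rot: [0.446, 0.895, 0.0, -0.001]
ft_force: [0.5, 0.9, -0.1]
width: 0.0869
grip_force: 0.0
```

```bash
python3 snap.py wobj
```

```text
[ 0.62306412 -0.22111378  0.21987591] 37.11351911313278 2.5 [ 0.5740212  -0.15596359  0.41720197]
```

View pics/wtray.png

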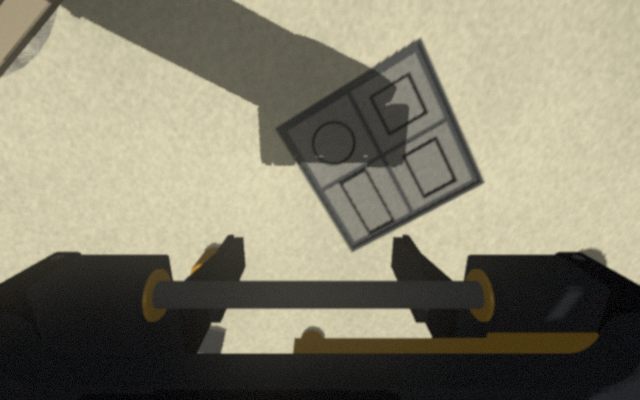

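View pics/wobj.png

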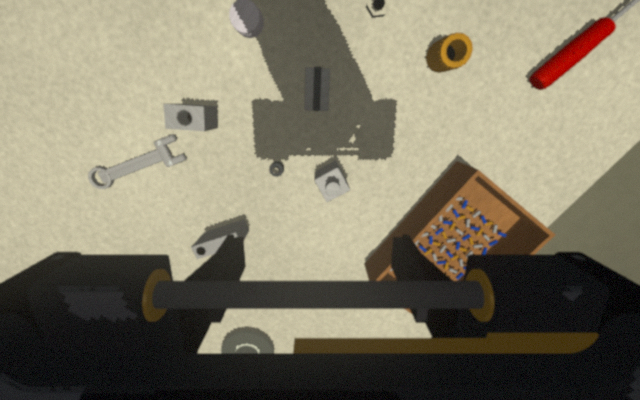

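In wtray the tray corners are (421,40), (482,182), (353,249), (277,127), and the recess centres are round (334,142), square (399,103), oblong (430,167), long (368,201). In wobj the anvil ridge runs (318,67)–(316,111), the die stem is at (333,183), the block hole at (185,117), and the rail hole at (201,251).

```bash
python3 - <<'E'
from h import *; import pickle
t=pickle.load(open('pics/wtray.pkl','rb'));o=pickle.load(open('pics/wobj.pkl','rb'))
C=[plane(t,*p,.012) for p in [(421,40),(482,182),(353,249),(277,127)]]
print(np.mean(C,0))
for i in range(4):
    d=C[(i+1)%4]-C[i]; print(np.hypot(*d[:2]),np.degrees(np.arctan2(d[1],d[0])))
for n,p in dict(round=(334,142),square=(399,103),oblong=(430,167),long=(368,201)).items(): print(n,plane(t,*p,.008))
a,b=plane(o,318,67,.06),plane(o,316,111,.06); d=b-a
print('anvil',(a+b)/2,np.degrees(np.arctan2(d[1],d[0])),np.hypot(*d[:2]))
print('die',plane(o,333,183,.07),'block',plane(o,185,117,.05),'railhole',plane(o,201,251,.05))
a,b,c,e=[plane(o,*p,.05) for p in[(331,158),(349,182),(333,200),(316,179)]]
for q in(b-a,c-e,e-a,c-b):print(np.degrees(np.arctan2(q[1],q[0])),np.hypot(*q[:2]))
cs=r.camera_info('scene'); im=r.camera('scene'); save('pics/scene2.png',im)
im=cv2.cvtColor(cv2.imread('pics/wobj.png'),cv2.COLOR_BGR2GRAY)
m=(im[50:125,285:345]<62).astype(np.uint8); n,l,s,c=cv2.connectedComponentsWithStats(m); print(s,c)
E
```

```text
[0.49341582 0.24145441 0.012     ]
0.19446177523809727 -9.94486372160949
0.19297692790244542 -99.67755577618834
0.1960222307954537 170.8434150755931
0.19567268021990458 79.86726859925577
round [0.44054188 0.2039222  0.008     ]
square [0.45517544 0.29517983 0.008     ]
oblong [0.54664488 0.27976461 0.008     ]
long [0.53168959 0.18923439 0.008     ]
anvil [ 0.56426994 -0.14484524  0.06      ] -55.79745680411547 0.04571633419612184
die [ 0.64175479 -0.21644745  0.07      ] block [ 0.45946051 -0.26114935  0.05      ] railhole [ 0.56241456 -0.39992971  0.05      ]
-15.778792132199388 0.03758691521792107
-14.789000694543113 0.03467739073270665
-87.88047043315783 0.03184535002167172
-92.75256096527906 0.03048970973611942
[[   0    0   60   75 4200]
 [  28   17    9   44  300]] [[29.34547619 36.91452381]
 [31.66333333 38.19666667]]
```

```bash
python3 -c "
from h import *
plan([.564,-.144,.11],35)"
```

```text
5 rows; now [ 0.6231 -0.2209  0.2202] 37.1
1.9,0,2.2,0.4,2,0,2.2,0.5,1.9,-0.1,2.2,0.4,2,0,2.2,0.4,1.9,-0.1,2.2,0.4
```

Call:
arm_command(
  moves=[1.9, 0, 2.2, 0.4, 2, 0, 2.2, 0.5, 1.9, -0.1, 2.2, 0.4, 2, 0, 2.2, 0.4, 1.9, -0.1, 2.2, 0.4, 0, 0, 0, 0, 0, 0, 0, 0, 0, 0, 0, 0],
  fingers=75,
)

```text
time: 3.22
ee_pos: [0.565, -0.1451, 0.1114]
eef_rot: [0.462, 0.887, 0.0, 0.001]
ft_force: [-0.4, 0.2, 0.4]
width: 0.0656
grip_force: 0.0
```

```bash
python3 -c "
from h import *
plan([.564,-.144,.014],35)
cs=r.camera_info('scene');cd=r.camera_info('side')
a=zoom(r.camera('scene'),235,110,120,95,4);b=zoom(r.camera('side'),300,150,100,95,4)
save('pics/pre.png',cv2.resize(np.hstack([a,b]),(800,346)))"
```

```text
3 rows; now [ 0.565  -0.1451  0.1114] 35.0
0.1,0,3.2,0,0,0,3.3,0,0.1,0,3.2,0
```

View pics/pre.png

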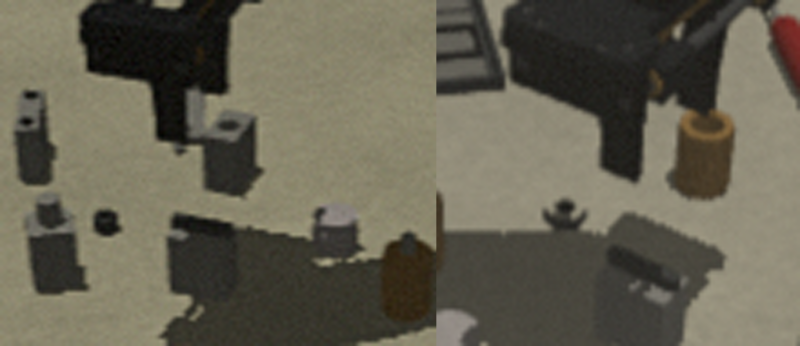

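The fingers straddle the anvil in both views, so I'll go down and grip.

Call:
arm_command(
  moves=[0.1, 0, 2, 0, 0, 0, 2, 0, 0, 0, 2, 0, 0, 0, 2, 0, 0, 0, 1.7, 0, 0, 0, 0, 0, 0, 0, 0, 0],
)

```text
time: 3.9
ee_pos: [0.5637, -0.1453, 0.0134]
eef_rot: [0.463, 0.887, -0.0, -0.0]
ft_force: [0.8, 0.6, 0.3]
width: 0.0657
grip_force: 0.0
```

Call:
arm_command(
  moves=[0, 0, 0, 0, 0, 0, 0, 0, 0, 0, 0, 0, 0, 0, 0, 0, 0, 0, 0, 0, 0, 0, 0, 0, 0, 0, 0, 0, 0, 0, 0, 0],
  fingers=0,
  squeeze=40,
)

```text
time: 4.57
ee_pos: [0.5634, -0.1447, 0.0132]
eef_rot: [0.462, 0.887, -0.0, -0.0]
ft_force: [-0.8, 0.4, 1.6]
width: 0.0256
grip_force: 40.0
```

Call:
arm_command(
  moves=[0, 0, -1, 0, 0, 0, -2, 0, 0, 0, -2.5, 0, 0, 0, -2.5, 0, 0, 0, -2, 0, 0, 0, 0, 0],
)

```text
time: 5.07
ee_pos: [0.5656, -0.1453, 0.1176]
eef_rot: [0.462, 0.887, 0.001, 0.003]
ft_force: [1.5, -0.8, -3.2]
width: 0.0256
grip_force: 40.0
```

```bash
python3 -c "
from h import *
plan([.546,.2805,.115],80.6,n=20); print(r.read_state()['grip_force'],r.read_state()['ft_force'])"
```

```text
20 rows; now [ 0.5656 -0.1453  0.1176] 34.9
1.8,1.1,0,-2.3,1.8,1.2,0,-2.3,1.7,1.3,0,-2.3,1.6,1.4,0.1,-2.2,1.6,1.4,0,-2.3,1.6,1.4,0,-2.3,1.4,1.6,0,-2.3,1.5,1.6,0,-2.3,1.3,1.6,0,-2.3,1.3,1.7,0,-2.2,1.2,1.8,0,-2.3,1.2,1.8,0.1,-2.3
1,1.8,0,-2.3,1,1.9,0,-2.3,1,1.9,0,-2.3,0.8,2,0,-2.3,0.8,1.9,0,-2.2,0.7,2.1,0,-2.3,0.6,2,0,-2.3,0.5,2.1,0.1,-2.3
39.98708724975586 [ 1.47762596 -0.78659002 -3.17966136]
```

Call:
arm_command(
  moves=[1.8, 1.1, 0, -2.3, 1.8, 1.2, 0, -2.3, 1.7, 1.3, 0, -2.3, 1.6, 1.4, 0.1, -2.2, 1.6, 1.4, 0, -2.3, 1.6, 1.4, 0, -2.3, 1.4, 1.6, 0, -2.3, 1.5, 1.6, 0, -2.3, 1.3, 1.6, 0, -2.3, 1.3, 1.7, 0, -2.2, 1.2, 1.8, 0, -2.3, 1.2, 1.8, 0.1, -2.3],
)

```text
time: 6.07
ee_pos: [0.5516, 0.1136, 0.1112]
eef_rot: [0.237, 0.971, 0.0, 0.0]
ft_force: [0.2, -0.8, -4.4]
width: 0.0259
grip_force: 40.0
```

Call:
arm_command(
  moves=[1.0, 1.8, 0, -2.3, 1, 1.9, 0, -2.3, 1, 1.9, 0, -2.3, 0.8, 2, 0, -2.3, 0.8, 1.9, 0, -2.2, 0.7, 2.1, 0, -2.3, 0.6, 2, 0, -2.3, 0.5, 2.1, 0.1, -2.3, 0, 0, 0, 0, 0, 0, 0, 0, 0, 0, 0, 0],
)

```text
time: 6.98
ee_pos: [0.5441, 0.2814, 0.1099]
eef_rot: [0.081, 0.997, -0.0, -0.0]
ft_force: [0.2, -0.3, -4.0]
width: 0.0257
grip_force: 40.0
```

```bash
python3 -c "
from h import *
plan([.546,.2805,.030],80.6,n=5); print(r.read_state()['ft_force'])
a=zoom(r.camera('scene'),335,150,160,160,2.5);b=zoom(r.camera('side'),215,60,160,160,2.5)
save('pics/pl1.png',np.hstack([a,b]))"
```

```text
5 rows; now [0.5441 0.2814 0.1099] 80.7
0,0,1.6,0,-0.1,0,1.6,0,0,0,1.6,0,-0.1,-0.1,1.6,0,0,0,1.6,0.1
[ 0.22801308 -0.30326016 -4.02668207]
```

View pics/pl1.png

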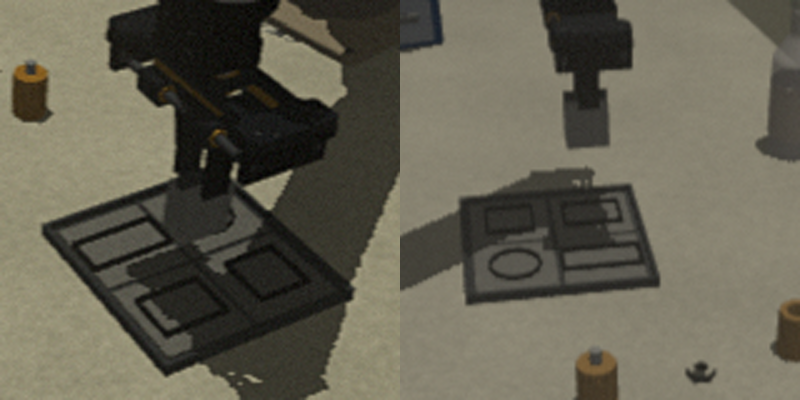

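The anvil hangs centred under the fingers, above the oblong recess. I'll lower it.

Call:
arm_command(
  moves=[-0.1, 0, 1.6, 0, 0, 0, 1.6, 0, 0, 0, 1.6, 0, -0.1, -0.1, 1.6, 0, 0, 0, 1.2, 0, 0, 0, 0.6, 0, 0, 0, 0.5, 0, 0, 0, 0.5, 0, 0, 0, 0, 0, 0, 0, 0, 0],
)

```text
time: 7.92
ee_pos: [0.5467, 0.2802, 0.0202]
eef_rot: [0.082, 0.997, 0.001, 0.001]
ft_force: [-4.9, -2.6, 8.1]
width: 0.0255
grip_force: 40.0
```

```bash
python3 -c "
from h import *
plan([.546,.2805,.0165],80.6); print(r.read_state()['ft_force'])"
```

```text
1 rows; now [0.5467 0.2802 0.0202] 80.6
0.1,0,0.4,0
[-4.85439208 -2.59077833  8.0972153 ]
```

```bash
python3 -c "
from h import *
a=zoom(r.camera('scene'),345,205,100,100,4);b=zoom(r.camera('side'),230,90,100,100,4)
save('pics/pl2.png',np.hstack([a,b])[:600])
g=cv2.convertScaleAbs(np.hstack([a,b]),alpha=1.8,beta=0); save('pics/pl2.png',g)"
```

```text
(no output)
```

View pics/pl2.png

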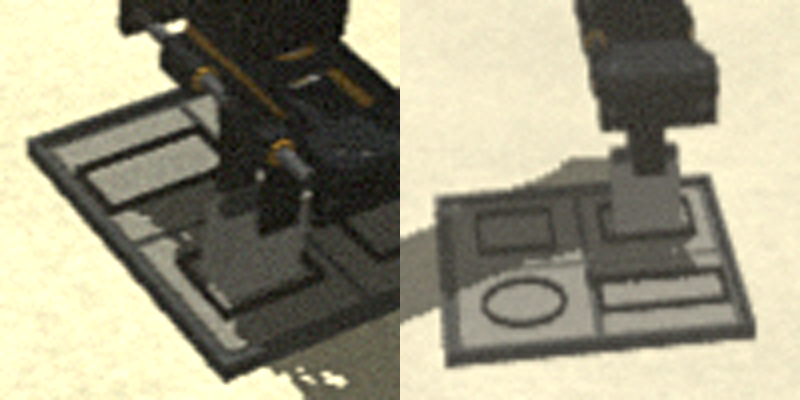

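The anvil's edge sits over the +x side of the rim (scene crop (183,258)–(222,300)), and the −x force agrees. I'll raise it a little and shift it inward by 5 mm.

Call:
arm_command(
  moves=[0, 0, -0.6, 0, 0, 0, -0.4, 0, 0.5, 0, 0, 0, 0, 0, 0, 0, 0, 0, 0.4, 0, 0, 0, 0.4, 0, 0, 0, 0.2, 0, 0, 0, 0.1, 0, 0, 0, 0, 0, 0, 0, 0, 0],
)

```text
time: 8.85
ee_pos: [0.5416, 0.2814, 0.0199]
eef_rot: [0.082, 0.997, 0.001, 0.0]
ft_force: [-10.9, -5.3, 25.6]
width: 0.0259
grip_force: 40.1
```

```bash
python3 -c "
from h import *
print(r.read_state()['ft_force'],r.read_state()['ee_pos'],r.read_state()['torque'])"
```

```text
[-10.86885294  -5.34914069  25.60200029] [0.54157773 0.28136773 0.01993324] [-1.24939521  2.45016485  0.02610943]
```

```bash
python3 -c "
from h import *
a=zoom(r.camera('scene'),380,240,60,50,6.6);b=zoom(r.camera('side'),270,115,60,50,6.6)
g=cv2.convertScaleAbs(np.hstack([a,b]),alpha=2,beta=0); save('pics/pl3.png',g);print(g.shape)"
```

```text
(330, 792, 3)
```

View pics/pl3.png

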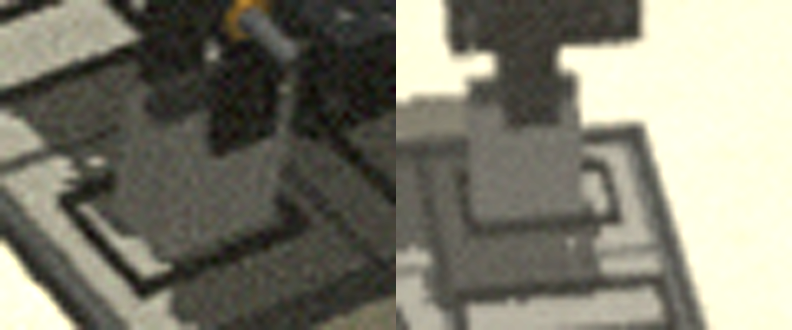

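The lit strip at the +x side, about 12 mm against 2 mm, shows the anvil was centred before. So the resistance was the floor, meaning the tray has a base of about 4 mm under the nests and the contact is at TCP 0.020. I'll shift back and set it down.

Call:
arm_command(
  moves=[0, 0, -0.6, 0, -0.4, 0, 0, 0, 0, 0, 0, 0, 0, 0, 0.3, 0, 0, 0, 0.1, 0, 0, 0, 0, 0, 0, 0, 0, 0],
)

```text
time: 9.53
ee_pos: [0.5456, 0.2801, 0.0201]
eef_rot: [0.082, 0.997, 0.0, 0.001]
ft_force: [-3.5, -2.5, 10.4]
width: 0.0262
grip_force: 40.0
```

Call:
arm_command(
  moves=[0, 0, 0, 0, 0, 0, 0, 0, 0, 0, 0, 0, 0, 0, 0, 0, 0, 0, 0, 0, 0, 0, -1, 0, 0, 0, -2, 0, 0, 0, -3, 0, 0, 0, -3, 0, 0, 0, -2, 0, 0, 0, 0, 0],
  fingers=55,
)

```text
time: 10.45
ee_pos: [0.5473, 0.2816, 0.135]
eef_rot: [0.082, 0.997, 0.003, 0.003]
ft_force: [0.5, 0.1, -0.0]
width: 0.0476
grip_force: 0.0
```

```bash
python3 -c "
from h import *
# rail centre ~ (.5727,-.381), long axis 55.8 ; tool y at -34
plan([.5727,-.381,.11],-34.2)"
```

```text
19 rows; now [0.5473 0.2816 0.135 ] 80.6
-0.7,-3.4,0.1,-3.4,-0.5,-3.5,0.2,-3.5,-0.3,-3.5,0.1,-3.4,-0.1,-3.4,0.1,-3.4,0.2,-3.5,0.2,-3.5,0.3,-3.5,0.1,-3.4,0.6,-3.4,0.1,-3.4,0.7,-3.5,0.2,-3.4,1,-3.3,0.1,-3.5,1.1,-3.3,0.1,-3.4,1.4,-3.2,0.2,-3.4,1.5,-3.2,0.1,-3.5
1.7,-3,0.1,-3.4,1.9,-2.9,0.1,-3.4,2.1,-2.8,0.2,-3.5,2.2,-2.7,0.1,-3.4,2.4,-2.5,0.1,-3.4,2.6,-2.4,0.2,-3.5,2.7,-2.3,0.1,-3.4
```

```bash
sed -i 's/(yaw-y0+90)%180-90/(yaw-y0+180)%360-180/' h.py; python3 -c "
from h import *
plan([.5727,-.381,.12],-34.2,n=24)"
```

```text
24 rows; now [0.5473 0.2816 0.135 ] 80.6
-0.6,-2.7,0.1,4.8,-0.7,-2.7,0,4.8,-1,-2.5,0.1,4.8,-1.2,-2.5,0.1,4.7,-1.5,-2.4,0,4.8,-1.6,-2.2,0.1,4.8,-1.7,-2.2,0,4.8,-2,-1.9,0.1,4.8,-2.1,-1.8,0.1,4.8,-2.3,-1.6,0,4.7,-2.3,-1.4,0.1,4.8,-2.5,-1.2,0.1,4.8
-2.6,-1,0,4.8,-2.7,-0.7,0.1,4.8,-2.7,-0.6,0,4.8,-2.7,-0.3,0.1,4.7,-2.8,-0.1,0.1,4.8,-2.7,0.1,0,4.8,-2.8,0.4,0.1,4.8,-2.7,0.6,0.1,4.8,-2.6,0.8,0,4.8,-2.6,1.1,0.1,4.7,-2.4,1.2,0,4.8,-2.4,1.4,0.1,4.8
```

Call:
arm_command(
  moves=[-0.6, -2.7, 0.1, 4.8, -0.7, -2.7, 0, 4.8, -1, -2.5, 0.1, 4.8, -1.2, -2.5, 0.1, 4.7, -1.5, -2.4, 0, 4.8, -1.6, -2.2, 0.1, 4.8, -1.7, -2.2, 0, 4.8, -2, -1.9, 0.1, 4.8, -2.1, -1.8, 0.1, 4.8, -2.3, -1.6, 0, 4.7, -2.3, -1.4, 0.1, 4.8, -2.5, -1.2, 0.1, 4.8],
  fingers=65,
)

```text
time: 11.45
ee_pos: [0.5571, -0.0519, 0.1213]
eef_rot: [0.552, 0.834, 0.0, -0.0]
ft_force: [-0.7, 0.1, -0.6]
width: 0.0567
grip_force: 0.0
```

Call:
arm_command(
  moves=[-2.6, -1, 0, 4.8, -2.7, -0.7, 0.1, 4.8, -2.7, -0.6, 0, 4.8, -2.7, -0.3, 0.1, 4.7, -2.8, -0.1, 0.1, 4.8, -2.7, 0.1, 0, 4.8, -2.8, 0.4, 0.1, 4.8, -2.7, 0.6, 0.1, 4.8, -2.6, 0.8, 0, 4.8, -2.6, 1.1, 0.1, 4.7, -2.4, 1.2, 0, 4.8, -2.4, 1.4, 0.1, 4.8],
)

```text
time: 12.45
ee_pos: [0.5701, -0.383, 0.1141]
eef_rot: [0.884, 0.467, 0.0, -0.0]
ft_force: [0.3, -0.1, 0.7]
width: 0.0563
grip_force: 0.0
```

Call:
arm_command(
  moves=[0, 0, 0, 0, 0, 0, 0, 0],
)

```text
time: 12.62
ee_pos: [0.5688, -0.3839, 0.1137]
eef_rot: [0.884, 0.467, -0.001, -0.0]
ft_force: [0.7, 1.4, 0.1]
width: 0.0567
grip_force: 0.0
```

```bash
python3 -c "
from h import *
plan([.5727,-.381,.014],-34.2,n=6)
# tray free: check anvil ridge in both views
save('pics/s_after1.png',r.camera('scene')); save('pics/d_after1.png',r.camera('side'))"
```

```text
6 rows; now [ 0.5688 -0.3839  0.1137] -34.3
0.1,0,1.7,0,0.1,0.1,1.6,0,0,0,1.7,-0.1,0.1,0,1.6,0,0.1,0,1.7,0,0.1,0.1,1.7,0
```

Call:
arm_command(
  moves=[0.1, 0, 1.7, 0, 0.1, 0.1, 1.6, 0, 0, 0, 1.7, -0.1, 0.1, 0, 1.6, 0, 0.1, 0, 1.7, 0, 0.1, 0.1, 1.6, 0, 0, 0, 0, 0, 0, 0, 0, 0],
)

```text
time: 13.38
ee_pos: [0.5745, -0.3779, 0.0147]
eef_rot: [0.883, 0.47, -0.0, -0.001]
ft_force: [1.2, 0.2, 1.3]
width: 0.0567
grip_force: 0.0
```

Call:
arm_command(
  moves=[0, 0, 0, 0, 0, 0, 0, 0, 0, 0, 0, 0, 0, 0, 0, 0, 0, 0, 0, 0, 0, 0, 0, 0, 0, 0, 0, 0, 0, 0, 0, 0],
  fingers=0,
  squeeze=40,
)

```text
time: 14.05
ee_pos: [0.5745, -0.3792, 0.0152]
eef_rot: [0.883, 0.469, 0.0, 0.0]
ft_force: [0.2, -0.3, 0.3]
width: 0.0112
grip_force: 0.4
```

Call:
arm_command(
  moves=[0, 0, -1, 0, 0, 0, -2, 0, 0, 0, -2.5, 0, 0, 0, -2.5, 0, 0, 0, -2, 0, 0, 0, 0, 0],
)

```text
time: 14.55
ee_pos: [0.576, -0.3809, 0.1207]
eef_rot: [0.883, 0.469, 0.002, 0.003]
ft_force: [-0.2, -0.2, 0.4]
width: 0.0003
grip_force: 0.0
```

```bash
python3 -c "
from h import *
plan([.531,.1905,.115],80.6,n=24); print(r.read_state()['ft_force'])
a=zoom(r.camera('scene'),340,205,135,100,3);b=zoom(r.camera('side'),350,200,125,150,3)
c=zoom(r.camera('side'),230,120,135,50,3)
L=np.vstack([a,c]); b=b[:450]; save('pics/lift2.png',cv2.convertScaleAbs(np.hstack([L,b]),alpha=1.6,beta=0))"
```

```text
24 rows; now [ 0.576  -0.3809  0.1207] -34.1
1.9,-1.5,0,-4.8,2,-1.3,0,-4.8,2,-1.2,0.1,-4.7,2.2,-1,0,-4.8,2.3,-0.8,0,-4.8,2.3,-0.6,0,-4.8,2.3,-0.4,0.1,-4.8,2.4,-0.2,0,-4.7,2.4,0,0,-4.8,2.4,0.2,0,-4.8,2.3,0.4,0.1,-4.8,2.3,0.5,0,-4.7
2.3,0.8,0,-4.8,2.2,1,0,-4.8,2.1,1.1,0.1,-4.8,2,1.3,0,-4.8,1.9,1.5,0,-4.7,1.7,1.6,0,-4.8,1.7,1.7,0.1,-4.8,1.4,1.9,0,-4.8,1.3,2,0,-4.8,1.2,2.1,0,-4.7,0.9,2.2,0,-4.8,0.8,2.3,0.1,-4.8
[-0.22195583 -0.16367139  0.43511221]
```

View pics/lift2.png

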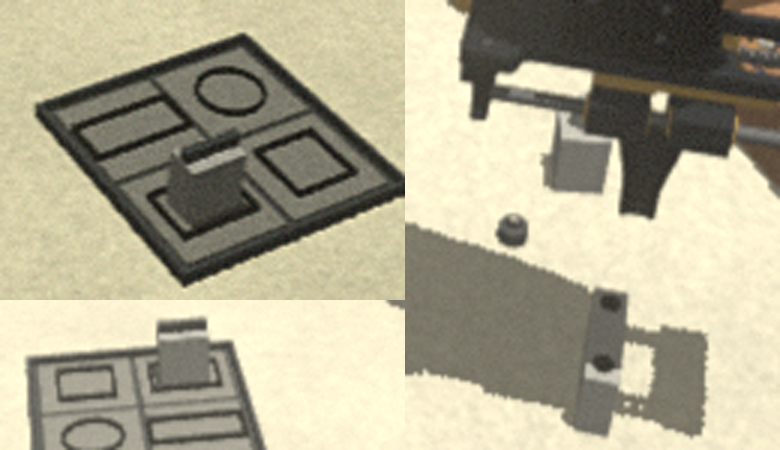

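The anvil is seated in the oblong recess. The rail wasn't gripped: the fingers shut with nothing in them, and it stands unmoved with its holes at (610,301) and (603,362) in the crop. I'll check the geometry.

```bash
python3 -c "
from h import *
cd=r.camera_info('side');cs=r.camera_info('scene');s=r.read_state()
print('tcp in side crop',(proj(cd,s['ee_pos'])-[350,200])*3+[405,0],'scene',proj(cs,s['ee_pos']))
p=[[.5727,-.381,.05],[.5745,-.379,.015]];print(proj(cd,p),proj(cs,p))
for a in [(418,300.3),(415.7,320.7)]: print(plane(cd,*a,.05))
print(s['joint_positions'])
L=np.radians(55.8)
print(cv2.imread('pics/scene2.png').shape)
"
```

```text
tcp in side crop [[621.76586487 250.5814434 ]] scene [[240.20296972 119.93260427]]
[[416.58017783 310.73854253]
 [414.24702269 322.4649996 ]] [[242.37656419 139.42754036]
 [243.22456234 150.16048088]]
[ 0.58605197 -0.36196478  0.05      ]
[ 0.56126126 -0.39862997  0.05      ]
[ 2.04596038e-04  6.19735776e-01  7.82071203e-01  1.39865540e+00
 -4.38949863e-01  1.30117452e+00  2.09926932e-01]
(400, 640, 3)
```

```bash
python3 -c "
from h import *
cd=r.camera_info('side');cs=r.camera_info('scene');s=r.read_state();print(s['ee_pos'],s['width'],s['time'])
a=r.camera('scene');b=r.camera('side')
print(r.read_state()['ee_pos'],proj(cs,s['ee_pos']),proj(cd,s['ee_pos']))
k=4
A=zoom(a,190,75,100,100,k);B=zoom(b,370,215,100,100,k)
for im,ci,o in((A,cs,(190,75)),(B,cd,(370,215))):
    u=((proj(ci,s['ee_pos'])[0]-o)*k).astype(int); cv2.circle(im,tuple(u.tolist()),4,(255,0,0),1)
save('pics/tip.png',cv2.convertScaleAbs(np.hstack([A,B]),alpha=1.7,beta=0))"
```

```text
[ 0.57433098 -0.37893577  0.1151094 ] 0.000255550022393966 14.7
[ 0.57392063 -0.3786332   0.11409804] [[240.20296972 119.93260427]] [[422.25528829 283.5271478 ]]
```

View pics/tip.png

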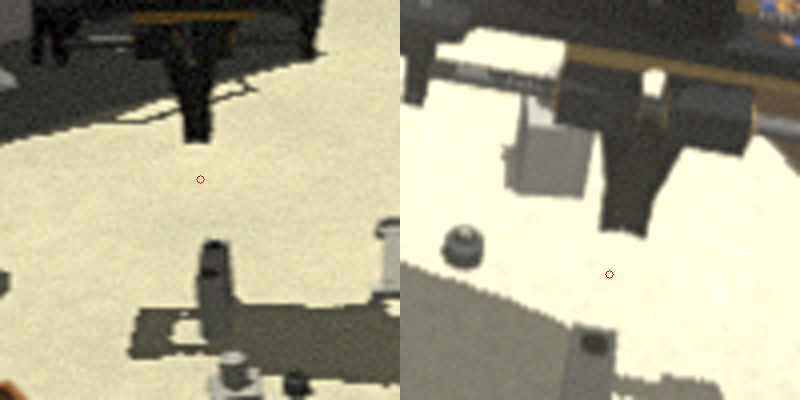

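```bash
python3 -c "
from h import *
cd=r.camera_info('side');cs=r.camera_info('scene')
def tri(a,b):
    (o1,d1),(o2,d2)=ray(cs,*a),ray(cd,*b)
    t=np.linalg.lstsq(np.c_[d1,-d2],o2-o1,rcond=None)[0]; p,q=o1+t[0]*d1,o2+t[1]*d2
    print((p+q)/2,np.linalg.norm(p-q)); 
tri((239.25,110.2),(426.25,273.2))
# rail holes
tri((225+(74-1.5)/4,130+(25-1.5)/4),(418,300.5)); tri((225+(69-1.5)/4,130+(53-1.5)/4),(415.7,320.7))
s=r.read_state();print(s['ee_pos'],s['ft_force'],s['width'])
"
```

```text
[ 0.57321893 -0.38317163  0.14385396] 0.0020302432442332024
[ 0.57527701 -0.37285505  0.06635649] 0.0037770131001957146
[ 0.57030135 -0.38896103  0.03393418] 0.002228899192550164
[ 0.57392063 -0.3786332   0.11409804] [ 0.67545963 -0.83451512  0.37065565] 0.0002820453251003507
```

The xy agrees, but triangulation puts the fingertips at z 0.144 while the reported TCP is 0.114. The real tips are therefore about 3 cm above the reported TCP, so the first attempt only brushed the top of the rail. I'll go lower and watch the force.

Call:
arm_command(
  moves=[0, 0, 0, 0, 0, 0, 0, 0, 0, 0, 0, 0, 0, 0, 0, 0, 0, 0, 0, 0, 0, 0, 2.5, 0, 0, 0, 2.5, 0, 0, 0, 2.5, 0, 0, 0, 2.5, 0, 0, 0, 0, 0, 0, 0, 0, 0],
  fingers=65,
)

```text
time: 15.72
ee_pos: [0.5737, -0.3787, 0.0145]
eef_rot: [0.883, 0.469, -0.001, -0.001]
ft_force: [0.5, -0.2, 0.9]
width: 0.0553
grip_force: 0.0
```

Call:
arm_command(
  moves=[0, 0, 0.8, 0, 0, 0, 0.7, 0, 0, 0, 0, 0, 0, 0, 0, 0],
)

```text
time: 16.05
ee_pos: [0.5745, -0.3791, 0.0004]
eef_rot: [0.883, 0.469, 0.0, 0.0]
ft_force: [0.2, -0.3, 0.2]
width: 0.0568
grip_force: 0.0
```

```bash
python3 -c "
from h import *
s=r.read_state();print(s['ee_pos'],s['ft_force'],s['width'])
cd=r.camera_info('side');b=cv2.cvtColor(r.camera('side'),cv2.COLOR_RGB2GRAY)
for z in(0,.02,.04): print(z,proj(cd,[*s['ee_pos'][:2],z]))
np.set_printoptions(linewidth=250); 
for y in range(284,350,4): print(y,b[y,392:452:2])"
```

```text
[ 5.74515310e-01 -3.79068833e-01  3.91607885e-04] [ 0.1994172  -0.33427932  0.20342122] 0.05676776965769606
0 [[413.16383782 327.81449759]]
0.02 [[414.64982713 320.69221027]]
0.04 [[416.18264528 313.34547422]]
284 [ 37  38  34  38  45  83 129  99  78  65  59  50  50  41  37  30  25  33  27  31  30  29  35  34  41  41  43  47  44  43]
288 [ 44  40  38  37  36  95 145 150 152 154 152 157 156 153 151 142 136 118  85  68  58  53  49  99  68  46  30  30  34  36]
292 [ 36  37  35  39  45  46  46  49  44  40  47  54  81 100 117 134 152 156 157 154 152 150 156 157 156  67  31  32  34  34]
296 [ 36  30  30  36  37  39  77  75  95 125  99  47  46  39  46  45  48  79  78  80  85  84  97  71  68  38  46  42  42  45]
300 [ 75  48  27  34  33  67  74  74  74  73  65  64  32  25  29  59 124 153 144 133 112  93  57  48  59  61  44  41  44  47]
304 [ 73  63  31  32  37  73  72  72  72  75  61  64  64  58  59  61 141 155 152 149 149 154 103  32  31  39  37  33  38  36]
308 [ 75  73  30  33  45  77  72  76  74  68  62  62  62  64  66  67 148 149 153 150 152 152  38  35  31  33  35  65  55  47]
312 [ 76
[... 491 characters left out ...]
 75  71  73  63  71  70  71  72  79  95 144  75  74  73  73  77  73  80  74  73  73  75  76  75  76]
332 [ 77  77  73  76  75  76  75  76  65  71  68  70  68  72  97 147  72  72  73  74  72  75  74  72  75  74  76  74  75  73]
336 [76 76 75 74 74 70 75 73 68 73 69 69 71 72 85 79 75 73 77 74 76 77 76 75 77 78 77 78 77 76]
340 [150 152 148 140 135  78  77  69  73  71  74  72  71  74  81  78  75  75  77  75  78  75  78  79  77  77  77  74  76  79]
344 [152 152 149 152 154 154 156 148 132 116  93  80  71 146 154 137  94  80  73  74  78  77  73  74  73  74  74  77  77  78]
348 [156 150 153 160 153 151 154 156 152 152 152 153 154 154 154 148 147 150 151 151 150 155 132 136 152 152 135  95  82  76]
```

The tips straddle the rail centrally at about 25 mm real height. I'll go 6 mm lower and grip.

Call:
arm_command(
  moves=[0, 0, 0.6, 0, 0, 0, 0, 0, 0, 0, 0, 0],
)

```text
time: 16.35
ee_pos: [0.5743, -0.379, -0.0062]
eef_rot: [0.883, 0.469, -0.0, -0.0]
ft_force: [-0.2, 0.9, 0.4]
width: 0.0564
grip_force: 0.0
```

Call:
arm_command(
  moves=[0, 0, 0, 0, 0, 0, 0, 0, 0, 0, 0, 0, 0, 0, 0, 0, 0, 0, 0, 0, 0, 0, 0, 0, 0, 0, 0, 0, 0, 0, 0, 0, 0, 0, 0, 0, 0, 0, 0, 0],
  fingers=0,
  squeeze=45,
)

```text
time: 17.18
ee_pos: [0.5744, -0.3791, -0.0059]
eef_rot: [0.883, 0.469, 0.0, -0.0]
ft_force: [-1.5, 0.1, -0.4]
width: 0.0196
grip_force: 45.0
```

Call:
arm_command(
  moves=[0, 0, -1, 0, 0, 0, -2, 0, 0, 0, -2.5, 0, 0, 0, -2.5, 0, 0, 0, -2, 0, 0, 0, 0, 0, 0, 0, 0, 0],
)

```text
time: 17.77
ee_pos: [0.5746, -0.3792, 0.0944]
eef_rot: [0.883, 0.469, 0.0, 0.0]
ft_force: [0.0, -0.5, -6.9]
width: 0.0193
grip_force: 45.0
```

```bash
python3 -c "
from h import *
plan([.531,.1905,.105],80.6,n=24); print(r.read_state()['ft_force'])"
```

```text
24 rows; now [ 0.5746 -0.3792  0.0944] -34.1
1.9,-1.5,0,-4.8,1.9,-1.3,-0.1,-4.8,2.1,-1.1,0,-4.7,2.2,-1,-0.1,-4.8,2.3,-0.8,0,-4.8,2.3,-0.6,-0.1,-4.8,2.3,-0.4,0,-4.7,2.4,-0.2,-0.1,-4.8,2.4,0,0,-4.8,2.3,0.1,0,-4.8,2.4,0.4,-0.1,-4.8,2.3,0.6,0,-4.7
2.2,0.8,-0.1,-4.8,2.2,0.9,0,-4.8,2.1,1.2,-0.1,-4.8,2,1.3,0,-4.8,1.9,1.5,0,-4.7,1.7,1.6,-0.1,-4.8,1.6,1.7,0,-4.8,1.5,1.9,-0.1,-4.8,1.3,2,0,-4.7,1.1,2.1,-0.1,-4.8,0.9,2.2,0,-4.8,0.8,2.3,-0.1,-4.8
[ 0.03526057 -0.54617778 -6.85116847]
```

Call:
arm_command(
  moves=[1.9, -1.5, 0, -4.8, 1.9, -1.3, -0.1, -4.8, 2.1, -1.1, 0, -4.7, 2.2, -1, -0.1, -4.8, 2.3, -0.8, 0, -4.8, 2.3, -0.6, -0.1, -4.8, 2.3, -0.4, 0, -4.7, 2.4, -0.2, -0.1, -4.8, 2.4, 0, 0, -4.8, 2.3, 0.1, 0, -4.8, 2.4, 0.4, -0.1, -4.8, 2.3, 0.6, 0, -4.7],
)

```text
time: 18.77
ee_pos: [0.5507, -0.0926, 0.0972]
eef_rot: [0.548, 0.836, -0.001, -0.001]
ft_force: [0.0, 0.6, -5.7]
width: 0.0199
grip_force: 45.0
```

Call:
arm_command(
  moves=[2.2, 0.8, -0.1, -4.8, 2.2, 0.9, 0, -4.8, 2.1, 1.2, -0.1, -4.8, 2, 1.3, 0, -4.8, 1.9, 1.5, 0, -4.7, 1.7, 1.6, -0.1, -4.8, 1.6, 1.7, 0, -4.8, 1.5, 1.9, -0.1, -4.8, 1.3, 2, 0, -4.7, 1.1, 2.1, -0.1, -4.8, 0.9, 2.2, 0, -4.8, 0.8, 2.3, -0.1, -4.8],
)

```text
time: 19.77
ee_pos: [0.5292, 0.1916, 0.1028]
eef_rot: [0.08, 0.997, -0.001, -0.002]
ft_force: [0.2, -0.1, -5.3]
width: 0.0198
grip_force: 45.0
```

Call:
arm_command(
  moves=[0, 0, 0, 0, 0, 0, 0, 0, 0, 0, 0, 0],
)

```text
time: 20.02
ee_pos: [0.53, 0.19, 0.1035]
eef_rot: [0.082, 0.997, -0.001, -0.001]
ft_force: [-0.2, -1.2, -6.7]
width: 0.0198
grip_force: 45.0
```

```bash
python3 -c "
from h import *
plan([.530,.191,.020],80.6,n=5); print(r.read_state()['ft_force'])
cd=r.camera_info('side'); b=r.camera('side');save('pics/rail_side.png',b); g=cv2.cvtColor(b,cv2.COLOR_RGB2GRAY)
s=r.read_state()['ee_pos'];u=proj(cd,s)[0];print(u)
np.set_printoptions(linewidth=250)
for y in range(int(u[1])-35,int(u[1])+30,3): print(y,g[y,int(u[0])-40:int(u[0])+42:2])"
```

```text
5 rows; now [0.53   0.19   0.1035] 80.6
0,0,1.7,0,0,0,1.6,0,0,0.1,1.7,0,0,0,1.7,0,0,0,1.6,0
[-0.17224825 -1.208212   -6.68482278]
[294.31915457 130.41122513]
95 [130 128 128 128 130 129 128 126 128 127 130 128  91  44  32  37  28  31  28  29  29  29  33  35  30  33  31  32  29  28  50 132 131 131 130 127 125 127 130 129 128]
98 [129 130 129 127 127 128 126 127 126 125 129 128 128  55  29  32  32  32  30  24  32  27  27  30  25  28  31  26  32  29  65 129 127 129 130 128 127 127 127 130 128]
101 [129 127 127 126 126 128 124 128 128 127 127 127 126 129  26  32  30  30  32  27  25  33  31  24  29  32  29  29  39  35  75 130 128 127 131 130 131 131 128 130 128]
104 [130 130 129 128 130 127 128 128 130 131 127 125 127 127  34  34  35  32  29  27  31  30  30  32  28  33  34  29  31  30  74 129 128 130 131 130 131 131 132 131 132]
107 [128 129 128 129 128 128 131 127 127 128 127 129 127 124  44  32  44  31  30  27  30  29  30  63  63  81  90 108 112 112 127 129 129 128 128 129 129 132 131 132 133]
110 [130 130 129 131 131 131 131 129 128 129 129 128 129 130  91  71  64  64  42  33  30  27  
[... 2095 characters left out ...]
133 132 130 130 129]
149 [ 87  68  57  49  49  46  48  33  48  51  43  39  49  42  35  34  33  34  31  32  37  38  38  72  77  83  92  64  45  98 130 131 134 129 131 131 133 133 130 126 130]
152 [ 35  33  35  30  31  34  37  38  47  51  47  38  51  49  51  47  49  49  49  47  53  47  49  61  79  74  69  62  50  57 128 132 132 134 131 132 133 134 133 133 134]
155 [ 50  52  50  46  50  52  51  48  52  50  47  40  48  48  49  49  49  47  49  52  47  49  48  56  87  90  90  91  61  44 105 133 131 134 134 130 129 133 132 132 133]
158 [ 47  50  47  48  44  48  47  50  51  49  49  43  45  42  41  40  33  36  31  31  38  33  37  36  34  40  55  62  38  54  61 128 133 132 131 133 131 130 131 134 131]
```

The rail hangs centred on the fingers (columns 282–309, fingers at 295). I'll lower it over the long recess.

Call:
arm_command(
  moves=[0, 0, 2, 0, 0, 0.1, 2, 0, 0, 0, 2, 0, 0, 0, 2, 0, 0, 0, 1, 0, 0, 0, 0.6, 0, 0, 0, 0.4, 0, 0, 0, 0, 0, 0, 0, 0, 0],
)

```text
time: 20.82
ee_pos: [0.5317, 0.192, 0.0059]
eef_rot: [0.082, 0.997, 0.0, 0.0]
ft_force: [-0.3, 0.5, -5.0]
width: 0.0201
grip_force: 45.0
```

Call:
arm_command(
  moves=[0, 0, 0.2, 0, 0, 0, 0, 0, 0, 0, 0, 0],
)

```text
time: 21.07
ee_pos: [0.5313, 0.1921, 0.0036]
eef_rot: [0.082, 0.997, 0.0, 0.0]
ft_force: [0.2, -0.5, -4.9]
width: 0.0196
grip_force: 45.0
```

Call:
arm_command(
  moves=[0, 0, 0.2, 0, 0, 0, 0, 0, 0, 0, 0.1, 0, 0, 0, 0, 0, 0, 0, 0, 0],
)

```text
time: 21.48
ee_pos: [0.5311, 0.1921, 0.001]
eef_rot: [0.082, 0.997, 0.0, -0.0]
ft_force: [-3.8, -2.5, 4.5]
width: 0.0196
grip_force: 45.0
```

Call:
arm_command(
  moves=[0, 0, 0, 0, 0, 0, 0, 0, 0, 0, 0, 0, 0, 0, 0, 0, 0, 0, 0, 0, 0, 0, -1, 0, 0, 0, -2, 0, 0, 0, -3, 0, 0, 0, -3, 0, 0, 0, -3, 0, 0, 0, 0, 0],
  fingers=48,
)

```text
time: 22.4
ee_pos: [0.5344, 0.1931, 0.1271]
eef_rot: [0.082, 0.997, 0.003, 0.004]
ft_force: [1.2, 0.3, -0.1]
width: 0.0418
grip_force: 0.0
```

```bash
python3 -c "
from h import *
plan([.612,-.305,.17],-20,n=24)
s=r.read_state();print(s['width'])"
```

```text
24 rows; now [0.5344 0.1931 0.1271] 80.6
-0.7,-2,-0.2,4.2,-0.8,-1.9,-0.2,4.2,-0.9,-1.9,-0.1,4.2,-1.1,-1.8,-0.2,4.2,-1.2,-1.7,-0.2,4.2,-1.3,-1.7,-0.2,4.1,-1.5,-1.5,-0.2,4.2,-1.5,-1.4,-0.1,4.2,-1.7,-1.3,-0.2,4.2,-1.7,-1.2,-0.2,4.2,-1.8,-1,-0.2,4.2,-1.9,-0.9,-0.1,4.2
-2,-0.8,-0.2,4.2,-2,-0.6,-0.2,4.2,-2,-0.5,-0.2,4.2,-2.1,-0.3,-0.2,4.2,-2.1,-0.2,-0.1,4.2,-2.1,0,-0.2,4.1,-2.1,0.1,-0.2,4.2,-2.1,0.3,-0.2,4.2,-2,0.5,-0.2,4.2,-2.1,0.5,-0.1,4.2,-1.9,0.8,-0.2,4.2,-1.9,0.9,-0.2,4.2
0.04179497991236381
```

Call:
arm_command(
  moves=[-0.7, -2, -0.2, 4.2, -0.8, -1.9, -0.2, 4.2, -0.9, -1.9, -0.1, 4.2, -1.1, -1.8, -0.2, 4.2, -1.2, -1.7, -0.2, 4.2, -1.3, -1.7, -0.2, 4.1, -1.5, -1.5, -0.2, 4.2, -1.5, -1.4, -0.1, 4.2, -1.7, -1.3, -0.2, 4.2, -1.7, -1.2, -0.2, 4.2, -1.8, -1, -0.2, 4.2, -1.9, -0.9, -0.1, 4.2],
  fingers=85,
)

```text
time: 23.4
ee_pos: [0.5705, -0.0576, 0.1421]
eef_rot: [0.499, 0.867, 0.0, 0.0]
ft_force: [0.2, -0.3, -0.4]
width: 0.0737
grip_force: 0.0
```

Call:
arm_command(
  moves=[-2.0, -0.8, -0.2, 4.2, -2, -0.6, -0.2, 4.2, -2, -0.5, -0.2, 4.2, -2.1, -0.3, -0.2, 4.2, -2.1, -0.2, -0.1, 4.2, -2.1, 0, -0.2, 4.1, -2.1, 0.1, -0.2, 4.2, -2.1, 0.3, -0.2, 4.2, -2, 0.5, -0.2, 4.2, -2.1, 0.5, -0.1, 4.2, -1.9, 0.8, -0.2, 4.2, -1.9, 0.9, -0.2, 4.2],
)

```text
time: 24.4
ee_pos: [0.6098, -0.3067, 0.1637]
eef_rot: [0.82, 0.572, 0.0, 0.0]
ft_force: [1.0, -0.7, -0.3]
width: 0.0742
grip_force: 0.0
```

Call:
arm_command(
  moves=[0, 0, 0, 0, 0, 0, 0, 0, 0, 0, 0, 0],
)

```text
time: 24.65
ee_pos: [0.6097, -0.3052, 0.1632]
eef_rot: [0.819, 0.574, 0.0, -0.0]
ft_force: [0.6, 1.0, 0.7]
width: 0.0741
grip_force: 0.0
```

```bash
python3 snap.py wdie; python3 -c "
from h import *; import pickle
o=pickle.load(open('pics/wdie.pkl','rb')); im=cv2.imread('pics/wdie.png')
w=zoom(im,0,0,640,250,1.25)
# tray check, scene + side
a=zoom(r.camera('scene'),340,190,135,110,2.9);b=zoom(r.camera('side'),225,105,138,85,2.9)
a,b=[cv2.cvtColor(cv2.convertScaleAbs(x,alpha=1.7,beta=0),cv2.COLOR_RGB2BGR) for x in(a,b)]
c=np.zeros((320,800,3),np.uint8); c[:a.shape[0],:a.shape[1]]=a; c[:b.shape[0],400:400+b.shape[1]]=b[:,:400]
cv2.imwrite('pics/last.png',np.vstack([w[:280],c])[:600]); print(w.shape)
print(proj(o,[.6437,-.219,.07]))"
```

```text
[ 0.60987627 -0.3046315   0.1631866 ] -19.845432146228898 24.7 [ 0.63937124 -0.22733634  0.36080846]
(312, 800, 3)
[[319.22907199  92.48283509]]
```

View pics/last.png

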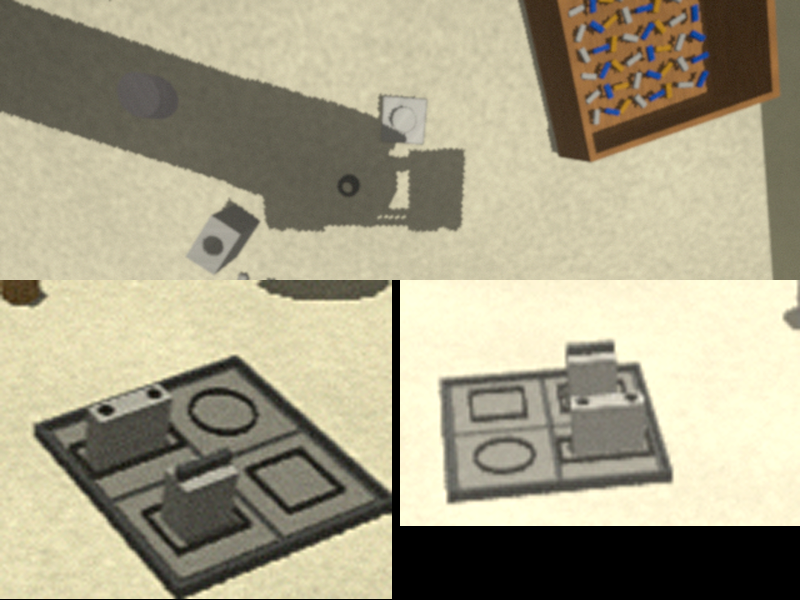

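The anvil and rail stand flat inside their recesses. The die's stem is at wdie (323,94), with its edges tilted about 4° from tool y.

```bash
python3 -c "
from h import *; import pickle
o=pickle.load(open('pics/wdie.pkl','rb'))
print(plane(o,323,94.2,.07)); q=[plane(o,u/1.25,v/1.25,.05) for u,v in[(381,95),(427,98),(425,144)]]
for d in(q[1]-q[0],q[2]-q[1]): print(np.degrees(np.arctan2(d[1],d[0])),np.hypot(*d[:2]))
print((q[0]+q[2])/2)
plan([.6445,-.219,.10],-24,n=5)
# is there a tag on the tip offset? die square nest with rim z .012
"
```

```text
[ 0.64640264 -0.22153381  0.07      ]
-23.382799309392837 0.035002084180320005
-111.23588152612986 0.03372115755446127
[ 0.64609554 -0.22255724  0.05      ]
5 rows; now [ 0.6099 -0.3045  0.1632] -19.9
1.8,0.1,1.3,0.8,1.9,0,1.2,0.9,1.8,0,1.3,0.8,1.9,0,1.3,0.8,1.8,0,1.2,0.8
```

Call:
arm_command(
  moves=[1.8, 0.1, 1.3, 0.8, 1.9, 0, 1.2, 0.8, 1.8, 0, 1.3, 0.7, 1.8, 0.1, 1.3, 0.8, 1.7, 0, 1.2, 0, 0, 0, 0, 0, 0, 0, 0, 0, 0, 0, 0, 0],
)

```text
time: 25.47
ee_pos: [0.6443, -0.2236, 0.1007]
eef_rot: [0.834, 0.551, -0.0, 0.0]
ft_force: [-0.4, 0.4, -0.0]
width: 0.074
grip_force: 0.0
```

```bash
python3 -c "
from h import *
plan([.6455,-.221,-.005],-23,n=6)"
```

```text
6 rows; now [ 0.6443 -0.2236  0.1007] -23.1
0,0,1.8,0,0.1,0,1.7,0,0,0,1.8,0,0.1,0,1.7,0,0,0,1.8,-0.1,0.1,0,1.8,0
```

Call:
arm_command(
  moves=[0.1, 0, 1.8, 0, 0.1, 0, 1.7, 0, 0.1, 0, 1.8, 0, 0, 0, 1.7, 0, 0, 0, 1.8, 0, 0, 0, 1.7, 0, 0, 0, 0, 0, 0, 0, 0, 0],
)

```text
time: 26.13
ee_pos: [0.645, -0.2213, -0.0045]
eef_rot: [0.835, 0.551, -0.0, 0.0]
ft_force: [-0.8, -0.5, -0.4]
width: 0.0745
grip_force: 0.0
```

Call:
arm_command(
  moves=[0, 0, 0, 0, 0, 0, 0, 0, 0, 0, 0, 0, 0, 0, 0, 0, 0, 0, 0, 0, 0, 0, 0, 0, 0, 0, 0, 0, 0, 0, 0, 0, 0, 0, 0, 0, 0, 0, 0, 0],
  fingers=0,
  squeeze=45,
)

```text
time: 26.97
ee_pos: [0.6456, -0.2201, -0.0048]
eef_rot: [0.834, 0.551, 0.0, -0.0]
ft_force: [0.4, 0.5, 0.9]
width: 0.0336
grip_force: 44.9
```

Call:
arm_command(
  moves=[0, 0, -1, 0, 0, 0, -2, 0, 0, 0, -2.5, 0, 0, 0, -2.5, 0, 0, 0, -2, 0, 0, 0, -1, 0, 0, 0, 0, 0, 0, 0, 0, 0],
)

```text
time: 27.63
ee_pos: [0.6453, -0.2199, 0.1045]
eef_rot: [0.834, 0.551, -0.0, -0.0]
ft_force: [-0.5, 0.2, -5.6]
width: 0.0339
grip_force: 44.9
```

```bash
python3 -c "
from h import *
plan([.4545,.297,.11],-9.4,n=20)"
```

```text
20 rows; now [ 0.6453 -0.2199  0.1045] -23.1
2,-1.9,0,-0.7,2,-1.9,-0.1,-0.7,2.1,-1.8,0,-0.7,2.1,-1.8,0,-0.6,2,-1.8,0,-0.7,2.2,-1.8,-0.1,-0.7,2.1,-1.7,0,-0.7,2.1,-1.7,0,-0.7,2.2,-1.7,0,-0.7,2.2,-1.7,-0.1,-0.6,2.2,-1.6,0,-0.7,2.3,-1.6,0,-0.7
2.2,-1.6,-0.1,-0.7,2.3,-1.6,0,-0.7,2.3,-1.5,0,-0.7,2.3,-1.5,0,-0.6,2.3,-1.5,-0.1,-0.7,2.4,-1.4,0,-0.7,2.3,-1.5,0,-0.7,2.4,-1.4,0,-0.7
```

Call:
arm_command(
  moves=[2.0, -1.9, 0, -0.7, 2, -1.9, -0.1, -0.7, 2.1, -1.8, 0, -0.7, 2.1, -1.8, 0, -0.6, 2, -1.8, 0, -0.7, 2.2, -1.8, -0.1, -0.7, 2.1, -1.7, 0, -0.7, 2.1, -1.7, 0, -0.7, 2.2, -1.7, 0, -0.7, 2.2, -1.7, -0.1, -0.6, 2.2, -1.6, 0, -0.7, 2.3, -1.6, 0, -0.7],
)

```text
time: 28.63
ee_pos: [0.5297, 0.0912, 0.1065]
eef_rot: [0.792, 0.61, -0.001, -0.0]
ft_force: [0.2, 0.4, -4.5]
width: 0.0336
grip_force: 44.9
```

Call:
arm_command(
  moves=[2.2, -1.6, -0.1, -0.7, 2.3, -1.6, 0, -0.7, 2.3, -1.5, 0, -0.7, 2.3, -1.5, 0, -0.6, 2.3, -1.5, -0.1, -0.7, 2.4, -1.4, 0, -0.7, 2.3, -1.5, 0, -0.7, 2.4, -1.4, 0, -0.7, 0, 0, 0, 0, 0, 0, 0, 0, 0, 0, 0, 0],
)

```text
time: 29.55
ee_pos: [0.4538, 0.2957, 0.1088]
eef_rot: [0.763, 0.647, -0.001, 0.0]
ft_force: [-0.1, 0.2, -4.4]
width: 0.0338
grip_force: 44.9
```

```bash
python3 -c "
from h import *
plan([.4545,.2965,.012],-9.4,n=5)
cd=r.camera_info('side');g=cv2.cvtColor(r.camera('side'),cv2.COLOR_RGB2GRAY)
s=r.read_state()['ee_pos'];u=proj(cd,s)[0];print(u)
np.set_printoptions(linewidth=250)
for y in range(int(u[1])-36,int(u[1])+16,3): print(y,g[y,int(u[0])-24:int(u[0])+25])"
```

```text
5 rows; now [0.4538 0.2957 0.1088] -9.4
0,0,1.9,0,0,0,2,0,0.1,0,1.9,0,0,0,1.9,0,0,0.1,2,0
[255.35854551 114.72326059]
78 [ 44  22  26  30  28  29  27  28  31  27  26  29  36  65  74  72  72  85  89  87  91 104 106 111 110 111 111 111 111  94  54  33  26  25  27  29  30  29  26  29  27  47 112 130 130 128 128 127 129]
81 [119  70  30  28  28  32  29  29  29  31  29  25  49 121 129 129 129 127 126 127 128 128 125 129 129 130 129 129 133 131  70  24  21  28  33  65 108 117 114 115 116 121 125 129 128 129 129 126 127]
84 [131 130 129 128 128 130 129 128  82  37  25  27  27  65  83 107 126 127 129 127 128 126 128 127 130 129 129 127  87  48  32  25  25  26  46 114 128 131 130 128 129 130 129 127 129 128 128 128 127]
87 [131 132 130 133 132 131 128 130 132  83  42  26  24  21  31  76 120 128 129 126 126 117 116 115 117 124 129 127  99  52  32  25  28  28  59 122 131 129 128 130 127 130 126 128 128 128 127 127 125]
90 [129 129 127 127 128 128 126 127 128 128  82  38  27  26  30  57 120 130 123  72  53  54  57  51  52  62 121 128 125  72  33  31  24  39  96 125 128 127 128 127 127 128 127 12
[... 1945 characters left out ...]
8 127 127 126 127 127 128 128 128 128 127 128 129 128 127 127 127 126 130 129 128 127 128 128]
123 [127 128 128 128 131 129 126 130 128 127 129 129 130 128 128 128 128 128 127 127 129 127 128 128 130 128 128 126 127 128 127 127 127 125 127 127 126 128 125 127 126 126 127 126 127 127 127 127 128]
126 [129 129 126 128 127 128 128 129 129 126 126 127 127 126 128 127 129 129 130 127 127 128 127 128 126 126 128 126 127 125 124 129 127 125 126 125 125 126 126 126 127 127 127 126 125 127 127 126 126]
129 [129 129 129 129 129 128 129 129 131 129 126 129 127 125 127 128 126 129 128 126 125 124 126 125 124 123 128 126 128 125 126 126 125 125 124 123 123 125 125 125 125 127 127 126 125 125 125 126 126]
```

Call:
arm_command(
  moves=[0.1, 0.1, 2, 0, 0, 0, 2, 0, 0, 0, 2, 0, 0, 0, 2, 0, 0, 0, 1, 0, 0, 0, 0.6, 0, 0, 0, 0.6, 0, 0, 0, 0, 0, 0, 0, 0, 0],
)

```text
time: 30.35
ee_pos: [0.4559, 0.2978, 0.0087]
eef_rot: [0.763, 0.647, 0.0, -0.0]
ft_force: [-0.5, 0.7, -3.6]
width: 0.0337
grip_force: 44.9
```

Call:
arm_command(
  moves=[0, 0, 0.2, 0, 0, 0, 0.1, 0, 0, 0, 0, 0, 0, 0, 0, 0],
)

```text
time: 30.68
ee_pos: [0.4556, 0.2979, 0.0054]
eef_rot: [0.762, 0.647, 0.0, -0.0]
ft_force: [0.1, 1.0, -5.1]
width: 0.034
grip_force: 44.9
```

Call:
arm_command(
  moves=[0, 0, 0.2, 0, 0, 0, 0.1, 0, 0, 0, 0.1, 0, 0, 0, 0, 0, 0, 0, 0, 0],
)

```text
time: 31.1
ee_pos: [0.4555, 0.2979, 0.0021]
eef_rot: [0.763, 0.647, 0.0, -0.0]
ft_force: [-4.5, -3.1, 9.6]
width: 0.034
grip_force: 44.9
```

Call:
arm_command(
  moves=[0, 0, 0, 0, 0, 0, 0, 0, 0, 0, 0, 0, 0, 0, 0, 0, 0, 0, 0, 0, 0, 0, -1, 0, 0, 0, -2, 0, 0, 0, -3, 0, 0, 0, -3, 0, 0, 0, -3, 0, 0, 0, 0, 0],
  fingers=60,
)

```text
time: 32.02
ee_pos: [0.4583, 0.2994, 0.1277]
eef_rot: [0.763, 0.647, 0.004, -0.0]
ft_force: [1.5, 0.1, -0.3]
width: 0.0524
grip_force: 0.0
```

```bash
python3 -c "
from h import *
plan([.450,-.130,.16],-9.4,n=15)"
```

```text
15 rows; now [0.4583 0.2994 0.1277] -9.4
-2.8,0.4,-0.2,0,-2.9,0.4,-0.2,0,-2.8,0.4,-0.2,0,-2.8,0.5,-0.3,0,-2.9,0.4,-0.2,0,-2.8,0.4,-0.2,0,-2.8,0.4,-0.2,0,-2.9,0.4,-0.2,0,-2.8,0.4,-0.2,0,-2.8,0.4,-0.3,0,-2.9,0.4,-0.2,0,-2.8,0.5,-0.2,0
-2.8,0.4,-0.2,0,-2.9,0.4,-0.2,0,-2.8,0.4,-0.2,0
```

Call:
arm_command(
  moves=[-2.8, 0.4, -0.2, 0, -2.9, 0.4, -0.2, 0, -2.8, 0.4, -0.2, 0, -2.8, 0.5, -0.3, 0, -2.9, 0.4, -0.2, 0, -2.8, 0.4, -0.2, 0, -2.8, 0.4, -0.2, 0, -2.9, 0.4, -0.2, 0, -2.8, 0.4, -0.2, 0, -2.8, 0.4, -0.3, 0, -2.9, 0.4, -0.2, 0, -2.8, 0.5, -0.2, 0],
  fingers=85,
)

```text
time: 33.02
ee_pos: [0.4492, -0.0475, 0.1477]
eef_rot: [0.763, 0.647, 0.001, -0.0]
ft_force: [0.7, -0.6, -0.8]
width: 0.0738
grip_force: 0.0
```

Call:
arm_command(
  moves=[-2.8, 0.4, -0.2, 0, -2.9, 0.4, -0.2, 0, -2.8, 0.4, -0.2, 0, 0, 0, 0, 0, 0, 0, 0, 0, 0, 0, 0, 0],
)

```text
time: 33.52
ee_pos: [0.4475, -0.1311, 0.1532]
eef_rot: [0.762, 0.647, 0.0, -0.0]
ft_force: [0.4, -0.1, -0.3]
width: 0.0739
grip_force: 0.0
```

```bash
python3 snap.py wnut; python3 - <<'E'
from h import *; import pickle
def blobs(n,ci,z,roi=None):
    im=cv2.imread(n); h=cv2.cvtColor(im,cv2.COLOR_BGR2HSV); m=cv2.inRange(h,(8,110,30),(28,255,255))
    c,_=cv2.findContours(m,cv2.RETR_EXTERNAL,cv2.CHAIN_APPROX_NONE)
    for k in c:
        if 60<cv2.contourArea(k)<4000:
            (u,v),d=cv2.minEnclosingCircle(k); x,y,w,hh=cv2.boundingRect(k)
            print(n,(round(u,1),round(v,1)),round(d,1),(x,y,w,hh),plane(ci,u,v,z).round(4))
blobs('pics/wnut.png',pickle.load(open('pics/wnut.pkl','rb')),.05)
im=r.camera('scene');save('pics/s3.png',im);blobs('pics/s3.png',r.camera_info('scene'),.025)
im=r.camera('side');save('pics/d3.png',im);blobs('pics/d3.png',r.camera_info('side'),.025)
E
```

```text
[ 0.44750081 -0.13066761  0.15313745] -9.303193484372544 33.5667 [ 0.46231166 -0.04943333  0.350864  ]
pics/wnut.png (456.5, 295.5) 27.1 (446, 269, 26, 54) [ 0.5853 -0.2834  0.05  ]
pics/wnut.png (175.3, 294.6) 26.7 (165, 268, 26, 54) [ 0.2665 -0.2294  0.05  ]
pics/wnut.png (312.0, 86.5) 20.2 (294, 67, 38, 40) [ 0.4594 -0.0339  0.05  ]
pics/wnut.png (520.5, 34.0) 36.8 (487, 8, 68, 51) [ 0.6485 -0.0211  0.05  ]
pics/s3.png (285.5, 217.0) 12.3 (278, 205, 16, 25) [ 0.6589 -0.0196  0.025 ]
pics/s3.png (347.0, 186.5) 11.2 (340, 176, 14, 22) [ 0.4562 -0.0329  0.025 ]
pics/s3.png (122.5, 136.0) 19.5 (103, 127, 40, 20) [ 0.8397 -0.6618  0.025 ]
pics/s3.png (98.5, 108.5) 17.5 (81, 101, 36, 16) [ 0.8403 -0.906   0.025 ]
pics/s3.png (593.5, 10.0) 46.6 (548, 0, 92, 21) [-1.7331 -0.567   0.025 ]
pics/s3.png (182.0, 1.0) 16.0 (166, 0, 33, 15) [ 0.0184 -2.0864  0.025 ]
pics/d3.png (627.5, 344.5) 27.1 (603, 320, 37, 50) [ 0.8809 -0.5415  0.025 ]
pics/d3.png (475.5, 219.5) 34.3 (446, 200, 60, 40) [ 0.8315 -0.1867  0.025 ]
pics/d3.png (374.0, 185.1) 7.0 (367, 180, 15, 13) [0.6738 0.0049 0.025 ]
pics/d3.png (246.5, 23.5) 32.5 (224, 0, 46, 52) [0.6525 1.3837 0.025 ]
pics/d3.png (129.5, 30.0) 37.5 (107, 0, 46, 64) [0.1352 1.4469 0.025 ]
```

```bash
python3 -c "
from h import *
cd=r.camera_info('side');cs=r.camera_info('scene')
print('knob',plane(cd,303,243,.015),'hexnut',plane(cd,335,209,.005))
plan([.459,-.0335,.10],-9.4,n=5)"
```

```text
knob [ 0.45237524 -0.12307633  0.015     ] hexnut [ 0.56068717 -0.0275282   0.005     ]
5 rows; now [ 0.4475 -0.1306  0.1531] -9.3
2,-0.1,1.1,0,1.9,-0.1,1,0.1,2,-0.1,1.1,0,1.9,-0.1,1,0,2,0,1.1,0
```

Call:
arm_command(
  moves=[2, -0.1, 1.1, 0, 1.9, -0.1, 1, 0.1, 2, -0.1, 1.1, 0, 1.9, -0.1, 1, 0, 2, 0, 1.1, 0, 0, 0, 0, 0, 0, 0, 0, 0, 0, 0, 0, 0],
)

```text
time: 34.33
ee_pos: [0.4596, -0.0345, 0.1003]
eef_rot: [0.763, 0.647, -0.0, 0.0]
ft_force: [-0.0, 0.3, -0.5]
width: 0.0737
grip_force: 0.0
```

```bash
python3 -c "
from h import *
plan([.459,-.0335,-.005],-9.4,n=6)"
```

```text
6 rows; now [ 0.4596 -0.0345  0.1003] -9.4
0,0,1.8,0,0,0,1.7,0,0,0,1.8,0,0.1,0,1.7,0,0,-0.1,1.8,0,0,0,1.7,0
```

Call:
arm_command(
  moves=[0, 0, 1.8, 0, 0, 0, 1.7, 0, 0, 0, 1.8, 0, 0.1, 0, 1.7, 0, 0, 0, 1.8, 0, 0, 0, 1.7, 0, 0, 0, 0, 0, 0, 0, 0, 0],
)

```text
time: 35.0
ee_pos: [0.4594, -0.0343, -0.0046]
eef_rot: [0.763, 0.646, -0.001, 0.0]
ft_force: [-0.2, -0.4, 0.6]
width: 0.074
grip_force: 0.0
```

Call:
arm_command(
  moves=[0, 0, 0, 0, 0, 0, 0, 0, 0, 0, 0, 0, 0, 0, 0, 0, 0, 0, 0, 0, 0, 0, 0, 0, 0, 0, 0, 0, 0, 0, 0, 0, 0, 0, 0, 0, 0, 0, 0, 0],
  fingers=0,
  squeeze=45,
)

```text
time: 35.83
ee_pos: [0.4594, -0.0333, -0.0049]
eef_rot: [0.763, 0.646, -0.0, -0.0]
ft_force: [-3.6, -0.3, 5.3]
width: 0.0354
grip_force: 45.0
```

Call:
arm_command(
  moves=[0, 0, -1, 0, 0, 0, -2, 0, 0, 0, -2.5, 0, 0, 0, -2.5, 0, 0, 0, -2, 0, 0, 0, -1, 0, 0, 0, 0, 0, 0, 0, 0, 0],
)

```text
time: 36.5
ee_pos: [0.4596, -0.0331, 0.1048]
eef_rot: [0.763, 0.646, 0.0, -0.0]
ft_force: [0.3, -0.8, -4.4]
width: 0.0353
grip_force: 45.0
```

```bash
python3 -c "
from h import *
plan([.440,.205,.11],-9.4,n=12)
plan([.440,.205,.11],80.6,n=18)"
```

```text
12 rows; now [ 0.4596 -0.0331  0.1048] -9.5
1.9,-0.5,0,0,2,-0.5,-0.1,0,1.9,-0.5,0,0,1.9,-0.4,-0.1,0,2,-0.5,0,0,1.9,-0.5,-0.1,0,1.9,-0.5,0,0,1.9,-0.5,0,0,2,-0.5,-0.1,0,1.9,-0.5,0,0,1.9,-0.5,-0.1,-0.1,2,-0.4,0,0
18 rows; now [ 0.4596 -0.0331  0.1048] -9.5
1.3,-0.3,0,-5,1.3,-0.2,-0.1,-5,1.3,-0.1,0,-5,1.4,0,0,-5,1.3,0.1,0,-5,1.3,0.3,-0.1,-5,1.3,0.3,0,-5,1.2,0.5,0,-5,1.2,0.6,-0.1,-5,1.1,0.7,0,-5,1.1,0.7,0,-5,1,0.9,0,-5
0.9,1,-0.1,-5,0.9,1,0,-5,0.7,1.1,0,-5,0.7,1.2,-0.1,-5,0.5,1.2,0,-5.1,0.5,1.2,0,-5
```

Call:
arm_command(
  moves=[1.9, -0.5, 0, 0, 2, -0.5, -0.1, 0, 1.9, -0.5, 0, 0, 1.9, -0.4, -0.1, 0, 2, -0.5, 0, 0, 1.9, -0.5, -0.1, 0, 1.9, -0.5, 0, 0, 1.9, -0.5, 0, 0, 2, -0.5, -0.1, 0, 1.9, -0.5, 0, 0, 1.9, -0.5, -0.1, -0.1, 2, -0.4, 0, 0],
)

```text
time: 37.5
ee_pos: [0.4394, 0.2051, 0.1082]
eef_rot: [0.763, 0.647, -0.002, -0.0]
ft_force: [-0.2, 0.5, -3.5]
width: 0.035
grip_force: 45.0
```

Call:
arm_command(
  moves=[0, 0, 0, 0, 0, 0, 0, 0, 0, 0, 0, 0],
)

```text
time: 37.75
ee_pos: [0.4401, 0.2038, 0.1088]
eef_rot: [0.763, 0.647, -0.001, 0.0]
ft_force: [-0.9, 0.0, -5.3]
width: 0.0354
grip_force: 45.0
```

```bash
python3 -c "
from h import *
plan([.4405,.2055,.012],-9.4,n=5)"
```

```text
5 rows; now [0.4401 0.2038 0.1088] -9.4
0,0,1.9,0,0.1,0,2,0,0,0,1.9,0,0,0,1.9,0,0.1,0,2,0
```

Call:
arm_command(
  moves=[0, 0, 2, 0, 0, 0, 2, 0, 0, 0, 2, 0, 0, 0, 2, 0, 0, 0, 1, 0, 0, 0, 0.6, 0, 0, 0, 0.6, 0, 0, 0, 0.3, 0, 0, 0, 0, 0, 0, 0, 0, 0],
)

```text
time: 38.58
ee_pos: [0.4411, 0.2052, 0.0057]
eef_rot: [0.763, 0.647, 0.0, -0.0]
ft_force: [0.1, 0.6, -3.1]
width: 0.0348
grip_force: 45.0
```

Call:
arm_command(
  moves=[0, 0, 0.1, 0, 0, 0, 0.2, 0, 0, 0, 0.1, 0, 0, 0, 0, 0, 0, 0, 0, 0],
)

```text
time: 39.0
ee_pos: [0.4411, 0.2055, 0.0021]
eef_rot: [0.763, 0.647, 0.001, -0.0]
ft_force: [-4.5, -1.3, 7.5]
width: 0.035
grip_force: 45.0
```

On the floor at the expected height. I'll release and retreat.

Call:
arm_command(
  moves=[0, 0, 0, 0, 0, 0, 0, 0, 0, 0, 0, 0, 0, 0, 0, 0, 0, 0, 0, 0, 0, 0, -1, 0, 0, 0, -2, 0, 0, 0, -3, 0, 0, 0, -3, 0, 0, 0, -3, 0, 0, 0, 0, 0],
  fingers=58,
)

```text
time: 39.92
ee_pos: [0.4436, 0.2063, 0.1271]
eef_rot: [0.763, 0.647, 0.004, -0.0]
ft_force: [0.7, 0.3, 0.1]
width: 0.0503
grip_force: 0.0
```

Call:
arm_command(
  moves=[-3, 0, -0.5, 0, -3, 0, -0.5, 0, -3, 0, -0.5, 0, -3, 0, -0.5, 0, -3, 0, 0, 0, 0, 0, 0, 0, 0, 0, 0, 0],
)

```text
time: 40.5
ee_pos: [0.4163, 0.0559, 0.1417]
eef_rot: [0.764, 0.646, 0.001, -0.001]
ft_force: [0.1, 0.3, 0.4]
width: 0.0503
grip_force: 0.0
```

```bash
python3 snap.py wend; python3 - <<'E'
from h import *; import pickle
cs=r.camera_info('scene');o=pickle.load(open('pics/wend.pkl','rb'))
a=r.camera('scene');b=r.camera('side')
for n,im,ci,z in(('w',cv2.cvtColor(cv2.imread('pics/wend.png'),cv2.COLOR_BGR2RGB),o,.057),('s',a,cs,.032)):
    m=cv2.inRange(cv2.cvtColor(im,cv2.COLOR_RGB2HSV),(8,110,30),(28,255,255))
    for k in cv2.findContours(m,cv2.RETR_EXTERNAL,cv2.CHAIN_APPROX_NONE)[0]:
        if cv2.contourArea(k)>60:
            x,y,w,h=cv2.boundingRect(k); p=plane(ci,x+w/2-.5,y+h/2-.5,z)
            if 0.3<p[0]<.8 and -.2<p[1]<.4: print(n,(x,y,w,h),p.round(4))
# upright/flat check: expected silhouettes of the pieces' base/top corners, for the die stem & tops
print(proj(cs,[[.4555,.2979,.077],[.4411,.2055,.071]]),proj(o,[[.4555,.2979,.077],[.4411,.2055,.071]]))
g=cv2.convertScaleAbs(a,alpha=1.6,beta=0)
save('pics/end_s.png',zoom(g,340,200,140,105,5)); save('pics/end_d.png',b)
im=cv2.imread('pics/wend.png',0); u=proj(o,[.4555,.2979,.077])[0].astype(int); np.set_printoptions(linewidth=250)
print(u); print(im[max(u[1]-30,0):u[1]+30:3,u[0]-32:u[0]+33:2])
E
```

```text
[0.41636972 0.05703563 0.14157127] -9.441446602371053 40.55 [0.43130544 0.13726604 0.33944883]
w (220, 332, 329, 23) [ 0.4625 -0.1319  0.057 ]
w (409, 269, 20, 54) [ 0.5057 -0.0753  0.057 ]
w (618, 253, 22, 32) [ 0.7247 -0.079   0.057 ]
w (519, 195, 64, 45) [ 0.6407 -0.0064  0.057 ]
w (295, 0, 45, 51) [0.441  0.1984 0.057 ]
s (408, 215, 19, 26) [0.4388 0.2042 0.032 ]
s (278, 205, 16, 25) [ 0.6636 -0.0119  0.032 ]
[[445.59695553 236.26903035]
 [418.65140597 214.88804766]] [[ 313.32518797 -153.59212233]
 [ 315.49614124   10.30890309]]
[ 313 -153]
[[141 143 142 ... 145 144 141]
 [142 142 143 ... 142 141 138]
 [137 136 134 ... 139 141 139]
 ...
 [203 207 209 ... 208 202 206]
 [203 208 207 ... 204 206 208]
 [213 213 210 ... 207 208 211]]
```

```bash
python3 - <<'E'
from h import *
np.set_printoptions(linewidth=250)
a=r.camera('scene'); g=cv2.cvtColor(a,cv2.COLOR_RGB2GRAY); print(g[230:276:2,424:470:2])
b=cv2.cvtColor(r.camera('side'),cv2.COLOR_RGB2GRAY); cd=r.camera_info('side')
p=proj(cd,[[.4555,.2979,.077],[.4555,.2979,.007],[.4411,.2055,.071],[.4411,.2055,.007]]);print(p.round(1))
print(b[128:160:2,236:282:2]); print(r.read_state()['ft_force'],r.read_state()['time'])
E
```

```text
[[ 32  76  77  68  39  19  33 108 130 130 126 129 126 126 124 121 127 125 124 129 132 131 129]
 [ 29  15  80  81  71  38  23  33  98 138 131 127 138 126 127 122 126 132 129 126 124 131 129]
 [ 40  58  53  82  78  72  42  18  23  94 101 106 112 139 132 130 127 131 125 132 125 125 127]
 [ 34  47  27  79  75  75  73  36  24  93 100 108 105 127 130 121 127 123 124 125 128 123 123]
 [ 31  33  53  77  74  79  76  77  72  46  60  87  58 129 136 132 133 130 122 123 131 125 126]
 [ 29  26  80  77  79  91 107 106  88  44  42  43  50 122 131 125 124 126 124 128 126 131 126]
 [ 28  78  74  78  71  66 110 108  70  39  47  45  65 109 120 128 127 127 132 126 128 126 126]
 [ 79  75  79  82  69  39  67 109 104  52  40  41  44 107 106 119 130 130 131 129 135 130 125]
 [ 82  76  59  30  38  46  46  62 107 107 110 106 106 103  82  45 107 133 128 133 130 129 131]
 [ 44  34  48  72  62  45  46  42  54 109 105  94  46  44  46  39  39 105 132 130 131 130 129]
 [ 69  83  79  81  48  49  48  46  45  43  47  40  40  46  47  44  23  32 105 138 135 129 127]
 [ 84  80  82  39  41  43  46  47  48  43  45  48  40  
[... 2011 characters left out ...]
  54  60  89  90  68  85  59  63  65  78  87  81  74  88  62  88  90  66  78  89  47]
 [134 133  56  61  88  90  81  80  49  85  97  64  63  84  99  93  53  90  87  72  68  91  52]
 [133 133  53  59  88  90  90  71  61  99 100  81  77  94  99  92  40  89  89  75  58  93  59]
 [135 135  55  58  87  89  88  45  45  72  95 100  99  99  84  59  58  89  92  92  58  88  90]
 [135 131  56  57  88  91  90  79  77  58  56  64  66  63  58  57  88  90  89  87  60  75  78]
 [131 131  58  56  86  90  88  89  84  52  56  56  54  56  56  61  68  72  74  78  61  77  83]
 [134 134  60  57  65  72  69  75  79  58  56  54  57  59  59  58  78  90  90  91  71  62  72]]
[-0.78790537 -0.31855019  0.19047026] 40.75
```

The die stem is at scene (445,235), within a pixel of where it should be, and the die stands upright with floor visible between it and the rim. The nut also matches its expected position, so I'm handing in.

```bash
python3 -c "
from bench import r
print(r.close_job())"
```

```text
the job is handed in; nothing more can be done
None
```

The anvil, guide rail, die and adjusting nut stand upright in their recesses, placed in that order, the bored block and brass bush were never touched, and the job is handed in at about 41 s; the hand-in gave no verdict.

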